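# Close the filled tins in the pedal press

## Robot

A 7-joint arm with a two-finger parallel gripper is mounted at the origin on the work surface; the furniture and walls round the work are solid. World frame = base frame: x ahead of the robot, y to its left, z up, the work surface at z = 0. Lengths are in m, angles in rad, forces in N, time in s.
With the tool pointing down it reaches from about 0.4 to 0.85 m from the base axis. Payload 10.4 kg.
Tool frame: the origin (TCP) lies at the centre of the arm's flange, where the gripper is bolted on; the fingertips stand 173 mm ahead of it and the grasp point (between the pads) lies 155 mm ahead of it; z points along the fingers, y is the line along which they close (so a half turn about z gives the same grasp; the last joint's range is limited). The gripper opens to 85 mm and grips with 20 to 120 N. Pads are 22 mm wide; open, the fingers measure 114 mm over their backs; the gripper's body (76 mm by 85 mm) begins 54 mm behind the grasp point. The pads swing forward as they close: fully open they stand 13 mm farther back than shut.
Start: joints at [1.201, 0.332, -0.065, 1.46, 0.022, 1.35, -0.088], TCP at [0.212, -0.588, 0.405] pointing down, gripper open.
Joint ranges: [-2.6, 2.6], [-0.5, 2.12], [-1.47, 1.34], [0.16, 2.42], [-1.27, 4.41], [0.06, 2.06], [-2.6, 2.6]. Speed limits (rad/s): [2.22, 2.22, 2.79, 2.79, 3.14, 3.14, 3.14].

## Interface

Orientations are given as a unit quaternion [x, y, z, w].
In Python, from workcell import manip, viewer, finder gives the robot as it stands.
- The arm moves only by the tool arm_command, never from a script. Its argument "plan" is a list of rows, each an object with "dp": the shift along the tool's x, y, z in mm, a list of three; "spin": the turn about the tool's z in rad. A call has 1 to 5 rows; each row shifts and turns the commanded pose from where the row before left it, along the tool's axes as they then stand; what a row does not reach is not made up. A row lasts 1/10 s, in which the tool goes at most 50 mm and 8.59 degrees, less where a joint would pass 70% of its speed; a pose out of reach is approached as far as the arm can. A call is refused whole if a number of a shift passes 50 or a number of a turn 0.15, either way. A call with a gripper value outside its range is refused whole. "grip" is the closure, from -1 (fully open) to 1 (shut), set as the call begins (left out, the last holds). The fingers move at their own pace and stop on an object; "newtons" is the grip in N (left out, the last holds). Time passes only in rows, so rows that do not move let the fingers close. It gives the time, the measured TCP pose, the force, the opening and the grip force at its end, in the units of the state.
- manip.get_obs(): the state, without advancing time (a new reading comes with each control period).
- viewer.camera(name): name is "scene" or "top" or "wrist"; returns the picture (420x560x3 uint8, blue, green, red); there is no depth.
- viewer.camera_params(name): a dict with "vertical_fov" (degrees; the focal length in pixels is half the picture's height over the tangent of half this angle, whatever the lens; pixels are square), "cx", "cy" (the principal point, pixels), "k1" (the pictures are not rectified: a ray, as slopes to the right and down, at radius r is drawn at 1 + k1 r^2 times it, then the intrinsics apply), "R" (3x3) and "t" (3): a world point X has camera coordinates R X + t; the wrist camera has in their place "T_tool_cam" (4x4, takes a point from camera to tool coordinates, whose origin is the TCP and whose axes are the flange's). Camera axes: x right, y down, z forward; pixel columns grow to the right and rows downward; lengths in m; the calibration is good to about 2 mm. A picture is of the moment at which its call begins: read the wrist's pose just before it. camera_params takes no time and is no camera call.
- manip.hand_in(): hands the job in; it is judged then, once.
Trained networks look in the newest picture that a camera, given by its name, has taken for a name from the list of things; names that differ only in an ending like _2 or _b are one class to them, and where a whole thing is asked for, a point or a joint stands for the part that bears it (a point fixed in the world has none). Each returns a list of dicts, best first, with "score" (0 to 1); they miss things now and then, are a little off and sometimes report something else, mostly with a low value. They report only what shows in the picture. A call takes as long as a camera call. They do not tell look-alikes from the thing itself.
- finder.find_in(camera, thing): "position" ([x, y, z] in m, in world coordinates, good to about 4 mm: the middle of the surface that is visible of it).
The state is a dict: "clock": time; "joint_pos": joint angles; "joint_velocities": joint speeds; "tau": joint torques, N m; "position": TCP position; "ee_rot": TCP orientation; "ft_force": force on the tool from outside, world axes, zero at the start; "torque": the same for the moment, N m; "grip_width": opening from 0.0 (shut) to 1.0 (fully open); "grasp_force": force on a finger pad.
Only numpy, scipy, OpenCV 4.12 (cv2) and the standard library are available. Lean on these libraries where they do the work, as an engineer would, in place of code of your own. Each camera call takes 0.05 s, during which the arm holds its last target. There are 200 camera calls.

## Task

The filled tins on the mat have their lids only set on. Close each of them in the bench press: set it in the nest, push the pedal right down to its stop so that the head drives the lid fully home, let the pedal up and stand the closed tin upright in the wooden tray. Push lids home only with the press, never with the gripper, do not disturb the other things on the worktop, and leave the press empty with its pedal up.

Things in the scene. Friction and masses are not known exactly. Their poses are not given: they have to be found in the camera images.
- tray: shallow wooden packing tray, fixed, 310 mm (its x) x 160 mm (its y), with steel loop handles outside its two short ends; origin at the centre of its underside; inner floor 6 mm above the worktop, 294 x 144 mm inside; rim top 20 mm above the worktop, rim 8 mm thick
- mat: thin grey filling mat, fixed, 310 mm (its x) x 160 mm (its y) x 2 mm, on which the filled tins stand at the start; origin at the centre of its underside. One of mat and tray is to the left of the press, the other to its right
- press: small white bench press for closing tins, fixed; base 285 x 205 mm; origin on the worktop under its nest's middle; its -x axis is its front (pedal), z up. Behind the nest a 62 mm wide pressing head stands upright (225 mm high, 60 mm behind the nest's middle) while the pedal is up; pressing the pedal swings it forward, flat down over the nest, reaching 52 mm to the front of the nest's middle
- nest (a point): centre of the floor of the nest, a 99 x 57 mm rectangular recess 14 mm deep in an aluminium plate (128 x 88 mm, top 40 mm above the worktop, recess floor 26 mm); long side along the press's x. A tin fits either way round, 1.5 mm to spare on each side. Side plates (103 mm high) start 27 mm behind the nest's middle, 55 mm to either side; the pedal's arms run 81 mm to either side
- pedal (a joint): pedal of the press, a spring hinge: 0 rad up, 0.355 rad down on its stop; springs up by itself. Its tread goes down about 75 mm; needs about 5 N at first and up to about 20 N when a lid is being driven home
- tread (a point): centre of the top of the pedal's ribbed rubber tread, 60 mm (press's x) x 180 mm (press's y), 165 mm in front of the nest's middle; about 118 mm above the worktop when up, 42 mm when down on the stop; moves with the pedal on an arc of 215 mm radius about an axle 39 mm behind the nest's middle, 44 mm above the worktop
- tin1: filled oblong tin with rounded corners, 96 mm (its x) x 54 mm (its y), plain steel with a brown card band, about 0.2 kg; walls 46.5 mm high, lid top 50 mm above its underside when home; origin at the centre of its underside, z up; may be absent
- lid1 (a joint): how far the push-in lid of tin1 (90 x 48 mm, inside the tin's outline) stands above its home position, m: 0 is fully home, 0.004 to 0.006 at the start; stiff, about 16 N moves it; it stays with its tin
- tin2: filled oblong tin with rounded corners, 96 mm (its x) x 54 mm (its y), plain steel with a brown card band, about 0.2 kg; walls 46.5 mm high, lid top 50 mm above its underside when home; origin at the centre of its underside, z up; may be absent
- lid2 (a joint): how far the push-in lid of tin2 (90 x 48 mm, inside the tin's outline) stands above its home position, m: 0 is fully home, 0.004 to 0.006 at the start; stiff, about 16 N moves it; it stays with its tin
- tin3: filled oblong tin with rounded corners, 96 mm (its x) x 54 mm (its y), plain steel with a brown card band, about 0.2 kg; walls 46.5 mm high, lid top 50 mm above its underside when home; origin at the centre of its underside, z up; may be absent
- lid3 (a joint): how far the push-in lid of tin3 (90 x 48 mm, inside the tin's outline) stands above its home position, m: 0 is fully home, 0.004 to 0.006 at the start; stiff, about 16 N moves it; it stays with its tin
- spice_jar: spice jar with a green cap, 46 mm across, 106 mm tall, loose bystander; origin at the centre of its underside, z up
- pepper_mill: wooden pepper mill, 58 mm across, 150 mm tall, loose bystander; origin at the centre of its underside, z up
- tea_tin: square white tea tin with a small brass-coloured knob, 73 x 70 x 109 mm, loose bystander; origin at the centre of its underside, z up
Things that resemble listed ones, but are neither listed nor needed, are in the scene too. Leave any purple look-alike of the tin1 alone. What is shaped like the tin2 but pink is not meant.

How it is judged:
By the outcome, as a careful person would: the job done as asked, in the order asked, and still so for the second after the job is handed in, with the robot touching nothing.
Of tin1, tin2, tin3 only 2 to 3 are there at a start; the rules pass over those that are not, and their reading is None.
At some moment in a run one of tin1, tin2, tin3 may be knocked a few centimetres aside while the robot is not near it.
It also fails if it takes over 210 s, if anything falls off the work surface, if the arm or the gripper's body presses on something with over 40 N, if the wrist force passes 120 N, or if a joint passes its speed limit or range.

## Working session

There is one attempt and no reset: what is moved stays moved. The work goes in short steps, Python scripts to look and compute and a tool call to move; the robot and the scene stay as the last step left them, time stands still between calls to the robot, and variables do not carry over. Pictures are saved under pics/ and viewed, at most 15 in all, crops included, and the job is handed in when it is done.

Besides the shell and the picture viewer there is one more tool, called by a JSON object that holds its "name" and its "arguments". arm_command: Moves the arm, as the interface text tells. Its arguments: {"type":"object","properties":{"plan":{"type":"array","items":{"type":"object","properties":{"dp":{"type":"array","items":{"type":"number"}},"spin":{"type":"number"}}}},"grip":{"type":"number"},"newtons":{"type":"number"}},"required":["plan"]}

```bash
ls; mkdir -p pics
python3 - <<'E'
from workcell import manip, viewer, finder
import cv2,numpy as np
o=manip.get_obs();print({k:np.round(v,3).tolist() for k,v in o.items()})
for c in ("scene","top"):
    cv2.imwrite(f"pics/{c}0.png",viewer.camera(c))
    p=viewer.camera_params(c);print(c,p)
    for n in ["tin1","tray","mat","press","tread","spice_jar","pepper_mill","tea_tin"]:
        print(n,[(round(d["score"],2),np.round(d["position"],3).tolist()) for d in finder.find_in(c,n)])
print(viewer.camera_params("wrist"))
E
```

```text
pics
{'clock': 0.0, 'joint_pos': [1.201, 0.333, -0.065, 1.461, 0.022, 1.35, -0.088], 'joint_velocities': [0.0, -0.0, 0.0, -0.002, 0.002, -0.0, -0.001], 'tau': [-0.001, -62.544, 0.049, -39.161, 0.016, 0.01, -0.0], 'position': [0.212, -0.588, 0.404], 'ee_rot': [0.985, 0.173, -0.0, -0.001], 'ft_force': [-0.633, 0.616, 0.709], 'torque': [-0.015, -0.038, -0.015], 'grasp_force': 0.0, 'grip_width': 1.004}
scene {'vertical_fov': 53.01168923437464, 'cx': 270.05428895412285, 'cy': 210.41558934333196, 'k1': -0.0796967581770756, 'R': array([[-0.67231439, -0.74001756, -0.01916691],
       [-0.51516422,  0.48631235, -0.70576634],
       [ 0.53160059, -0.46462276, -0.70818536]]), 't': array([0.40322214, 0.27360445, 1.1174073 ])}
tin1 [(0.92, [0.452, 0.293, 0.058]), (0.77, [0.351, 0.328, 0.059]), (0.74, [0.207, 0.312, 0.05]), (0.69, [0.259, 0.493, 0.052])]
tray [(0.74, [0.445, -0.279, 0.009])]
mat [(0.91, [0.474, 0.314, 0.002])]
press [(0.61, [0.596, 0.016, 0.038]), (0.5, [0.451, 0.294, 0.058])]
tread [(0.74, [0.464, 0.03, 0.115]), (0.44, [0.595, 0.013, 0.037]), (0.27, [0.452, 0.289, 0.06])]
spice_j
[... 643 characters left out ...]
, [0.46, 0.285, 0.058]), (0.66, [0.491, 0.283, -0.001])]
press [(0.62, [0.583, 0.006, 0.027])]
tread [(0.84, [0.459, 0.024, 0.116])]
spice_jar [(0.62, [0.695, 0.221, 0.106])]
pepper_mill []
tea_tin [(0.81, [0.701, 0.305, 0.101])]
{'vertical_fov': 64.77288643367159, 'cx': 282.3533355201518, 'cy': 208.54303235971503, 'k1': -0.07862240371852418, 'T_tool_cam': array([[ 3.53107542e-04, -9.47476227e-01, -3.19826008e-01,
         8.21443526e-02],
       [ 9.99999747e-01,  5.32148998e-04, -4.72416464e-04,
         1.17696087e-03],
       [ 6.17798459e-04, -3.19825760e-01,  9.47476175e-01,
         3.00336659e-02],
       [ 0.00000000e+00,  0.00000000e+00,  0.00000000e+00,
         1.00000000e+00]])}
```

View pics/top0.png

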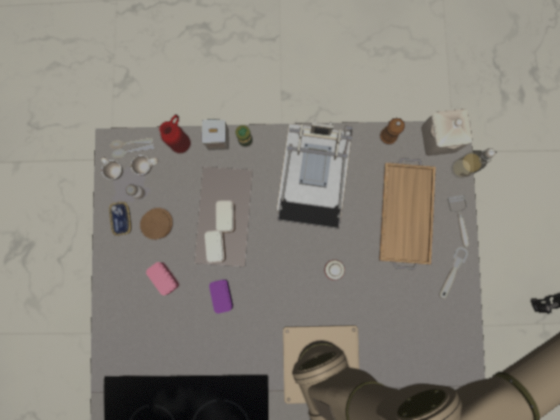

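View pics/scene0.png

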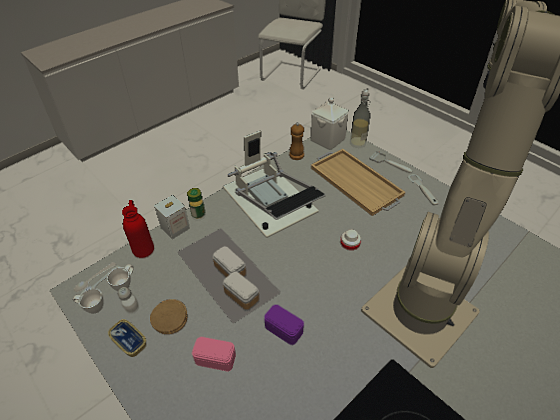

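The tins to close are the two white-topped ones with brown bands on the mat, at top-picture (225,215) and (214,247). The purple one at (221,296) and the pink one at (161,279) are look-alikes standing off the mat. The mat is to the left of the press, the tray to its right, and the pedal faces the robot.

```bash
cat > h.py <<'E'
from workcell import manip, viewer, finder
import cv2,numpy as np,json
from scipy.spatial.transform import Rotation as Ro
def pose():
    o=manip.get_obs(); return np.array(o["position"]),Ro.from_quat(o["ee_rot"]),o
def cam(c):
    p=viewer.camera_params(c)
    if c=="wrist":
        t,R,_=pose(); T=np.eye(4);T[:3,:3]=R.as_matrix();T[:3,3]=t
        W=T@np.array(p["T_tool_cam"])
    else:
        W=np.eye(4);W[:3,:3]=np.array(p["R"]).T;W[:3,3]=-W[:3,:3]@np.array(p["t"])
    f=210/np.tan(np.radians(p["vertical_fov"])/2)
    return p,W,f
def pix2w(uv,z,C):
    p,W,f=C; uv=np.atleast_2d(uv).astype(float)
    d=(uv-[p["cx"],p["cy"]])/f; s=d.copy()
    for _ in range(20): s=d/(1+p["k1"]*(s**2).sum(1,keepdims=True))
    r=np.c_[s,np.ones(len(s))]@W[:3,:3].T
    return W[:3,3]+r*((z-W[2,3])/r[:,2:])
def w2pix(X,C):
    p,W,f=C; c=(np.atleast_2d(X)-W[:3,3])@W[:3,:3]; s=c[:,:2]/c[:,2:]
    return s*(1+p["k1"]*(s**2).sum(1,keepdims=True))*f+[p["cx"],p["cy"]]
def plan(wps,start=None,step=45,sp=.14):
    """wps: list of (x,y,z,yaw|None) world TCP; prints calls of rows"""
    t,R,_=pose(); t=t*1000; yaw=np.arctan2(*R.as_matrix()[[1,0],0])
    rows=[]
    for x,y,z,w in wps:
        g=np.array([x,y,z])*1000; w=yaw if w is None else w
        n=max(1,int(np.ceil(max(np.abs(g-t).max()*1.2/step,abs(w-yaw)/sp))))
        d=(g-t)/n; dy=(w-yaw)/n
        for k in range(n):
            a=yaw+k*dy;c,s=np.cos(a),np.sin(a)
            rows.append({"dp":[int(round(c*d[0]+s*d[1])),int(round(s*d[0]-c*d[1])),int(round(-d[2]))],"spin":round(-dy,3)})
        t=g;yaw+=n*dy
    for i in range(0,len(rows),5): print(json.dumps(rows[i:i+5]))
E
python3 - <<'E'
from h import *
import math
plan([(.42,-.45,.45,.35),(.43,0.26,.42,math.pi)])
E
```

```text
[{"dp": [40, -10, -8], "spin": -0.001}, {"dp": [40, -10, -8], "spin": -0.001}, {"dp": [40, -10, -8], "spin": -0.001}, {"dp": [40, -10, -8], "spin": -0.001}, {"dp": [40, -10, -8], "spin": -0.001}]
[{"dp": [40, -10, -8], "spin": -0.001}, {"dp": [13, -33, 2], "spin": -0.14}, {"dp": [17, -31, 2], "spin": -0.14}, {"dp": [21, -28, 2], "spin": -0.14}, {"dp": [25, -25, 2], "spin": -0.14}]
[{"dp": [28, -21, 2], "spin": -0.14}, {"dp": [31, -17, 2], "spin": -0.14}, {"dp": [33, -13, 2], "spin": -0.14}, {"dp": [35, -8, 2], "spin": -0.14}, {"dp": [35, -3, 2], "spin": -0.14}]
[{"dp": [35, 2, 2], "spin": -0.14}, {"dp": [35, 7, 2], "spin": -0.14}, {"dp": [34, 11, 2], "spin": -0.14}, {"dp": [32, 16, 2], "spin": -0.14}, {"dp": [29, 20, 2], "spin": -0.14}]
[{"dp": [26, 24, 2], "spin": -0.14}, {"dp": [22, 28, 2], "spin": -0.14}, {"dp": [18, 30, 2], "spin": -0.14}, {"dp": [14, 33, 2], "spin": -0.14}, {"dp": [9, 34, 2], "spin": -0.14}]
[{"dp": [4, 35, 2], "spin": -0.14}]
```

{"name": "arm_command", "arguments": {"plan": [{"dp": [40,-10,-8]},{"dp": [40,-10,-8]},{"dp": [40,-10,-8]},{"dp": [40,-10,-8]},{"dp": [40,-10,-8]}], "grip": -1}}

```text
invalid input at $.plan[0]: expected keys dp, spin
```

{"name": "arm_command", "arguments": {"plan": [{"dp": [40,-10,-8]},{"dp": [13,-33,2],"spin": -0.14},{"dp": [17,-31,2],"spin": -0.14},{"dp": [21,-28,2],"spin": -0.14},{"dp": [25,-25,2],"spin": -0.14}]}}

```text
invalid input at $.plan[0]: expected keys dp, spin
```

{"name": "arm_command", "arguments": {"plan": [{"dp": [28,-21,2],"spin": -0.14},{"dp": [31,-17,2],"spin": -0.14},{"dp": [33,-13,2],"spin": -0.14},{"dp": [35,-8,2],"spin": -0.14},{"dp": [35,-3,2],"spin": -0.14}]}}

```text
clock: 1.4
position: [0.3097, -0.4383, 0.3948]
ee_rot: [0.865, 0.502, -0.0, 0.0]
ft_force: [-0.4, -0.4, -0.3]
grip_width: 0.995
grasp_force: 0.0
```

{"name": "arm_command", "arguments": {"plan": [{"dp": [35,2,2],"spin": -0.14},{"dp": [35,7,2],"spin": -0.14},{"dp": [34,11,2],"spin": -0.14},{"dp": [32,16,2],"spin": -0.14},{"dp": [29,20,2],"spin": -0.14}]}}

```text
clock: 1.9
position: [0.4056, -0.2889, 0.3849]
ee_rot: [0.64, 0.768, -0.0, 0.0]
ft_force: [0.4, -0.1, 0.3]
grip_width: 1.003
grasp_force: 0.0
```

{"name": "arm_command", "arguments": {"plan": [{"dp": [26,24,2],"spin": -0.14},{"dp": [22,28,2],"spin": -0.14},{"dp": [18,30,2],"spin": -0.14},{"dp": [14,33,2],"spin": -0.14},{"dp": [9,34,2],"spin": -0.14}]}}

```text
clock: 2.4
position: [0.502, -0.1406, 0.3749]
ee_rot: [0.338, 0.941, -0.0, 0.0]
ft_force: [0.3, -0.4, -1.0]
grip_width: 0.999
grasp_force: 0.0
```

Run:
```python
from h import *
import math
plan([(.47,-.10,.43,math.pi-.6),(.43,0.26,.42,math.pi)])
```

```text
[{"dp": [25, 5, -28], "spin": -0.045}, {"dp": [25, 7, -28], "spin": -0.045}, {"dp": [24, 27, 1], "spin": -0.06}, {"dp": [22, 29, 1], "spin": -0.06}, {"dp": [20, 30, 1], "spin": -0.06}]
[{"dp": [18, 31, 1], "spin": -0.06}, {"dp": [16, 32, 1], "spin": -0.06}, {"dp": [14, 33, 1], "spin": -0.06}, {"dp": [12, 34, 1], "spin": -0.06}, {"dp": [10, 35, 1], "spin": -0.06}]
[{"dp": [8, 35, 1], "spin": -0.06}, {"dp": [6, 36, 1], "spin": -0.06}]
```

{"name": "arm_command", "arguments": {"plan": [{"dp": [25,5,-28],"spin": -0.045},{"dp": [25,7,-28],"spin": -0.045},{"dp": [24,27,1],"spin": -0.06},{"dp": [22,29,1],"spin": -0.06},{"dp": [20,30,1],"spin": -0.06}]}}

```text
clock: 2.9
position: [0.4574, 0.0079, 0.4281]
ee_rot: [0.21, 0.978, -0.0, 0.001]
ft_force: [1.4, -0.2, -0.2]
grip_width: 0.999
grasp_force: 0.0
```

Run:
```python
from h import *
import math
C=cam("wrist");im=viewer.camera("wrist");cv2.imwrite("pics/press.png",im)
np.savez("press.npz",W=C[1]);t,R,_=pose();print(t,R.as_matrix()[:2,0])
print(finder.find_in("wrist","tread"),finder.find_in("wrist","press"))
plan([(.43,0.26,.42,math.pi)])
```

```text
[0.45675121 0.0141527  0.42819213] [-0.916325    0.40043474]
[{'position': [0.4548, 0.0301, 0.1195], 'score': 0.79}] [{'position': [0.5442, 0.005, 0.0496], 'score': 0.89}, {'position': [0.3988, 0.2971, 0.0475], 'score': 0.65}]
[{"dp": [18, 31, 1], "spin": -0.06}, {"dp": [16, 32, 1], "spin": -0.06}, {"dp": [14, 33, 1], "spin": -0.06}, {"dp": [12, 34, 1], "spin": -0.06}, {"dp": [10, 35, 1], "spin": -0.06}]
[{"dp": [8, 35, 1], "spin": -0.06}, {"dp": [6, 36, 1], "spin": -0.06}]
```

View pics/press.png

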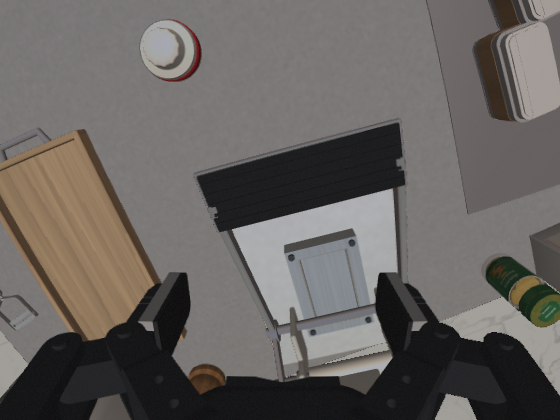

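The tread runs from (196,176) to (401,121), with the nest plate below it at about (325,275). I'll enlarge the nest after seeing the tins.

{"name": "arm_command", "arguments": {"plan": [{"dp": [18,31,1],"spin": -0.06},{"dp": [16,32,1],"spin": -0.06},{"dp": [14,33,1],"spin": -0.06},{"dp": [12,34,1],"spin": -0.06},{"dp": [10,35,1],"spin": -0.06}]}}

```text
clock: 3.55
position: [0.4407, 0.1858, 0.4228]
ee_rot: [0.063, 0.998, -0.0, 0.0]
ft_force: [1.0, 0.0, -0.6]
grip_width: 1.003
grasp_force: 0.0
```

{"name": "arm_command", "arguments": {"plan": [{"dp": [8,35,1],"spin": -0.06},{"dp": [6,36,1],"spin": -0.06},{"dp": [0,0,0],"spin": 0},{"dp": [0,0,0],"spin": 0}]}}

```text
clock: 3.95
position: [0.4337, 0.2574, 0.4204]
ee_rot: [0.003, 1.0, 0.0, -0.0]
ft_force: [0.4, -0.4, -0.4]
grip_width: 0.998
grasp_force: 0.0
```

Run:
```python
from h import *
import math
C=cam("wrist");im=viewer.camera("wrist")
t,R,_=pose();print(t,R.as_matrix()[:2,0])
print(finder.find_in("wrist","tin1"))
a=cv2.resize(im,(800,600))
p=cv2.imread("pics/press.png")[225:345,260:420]
cv2.imwrite("pics/tins.png",a);cv2.imwrite("pics/nestc.png",cv2.resize(p,(800,600),interpolation=cv2.INTER_CUBIC))
cv2.imwrite("pics/tins_raw.png",im);np.savez("tins.npz",W=C[1])
```

```text
[0.43397499 0.25653925 0.42041043] [-0.99997618  0.00688824]
[{'position': [0.2836, 0.4788, 0.0518], 'score': 0.7}, {'position': [0.4604, 0.2808, 0.0048], 'score': 0.67}, {'position': [0.4468, 0.2825, 0.0645], 'score': 0.64}, {'position': [0.3651, 0.3152, 0.0591], 'score': 0.55}]
```

View pics/tins.png

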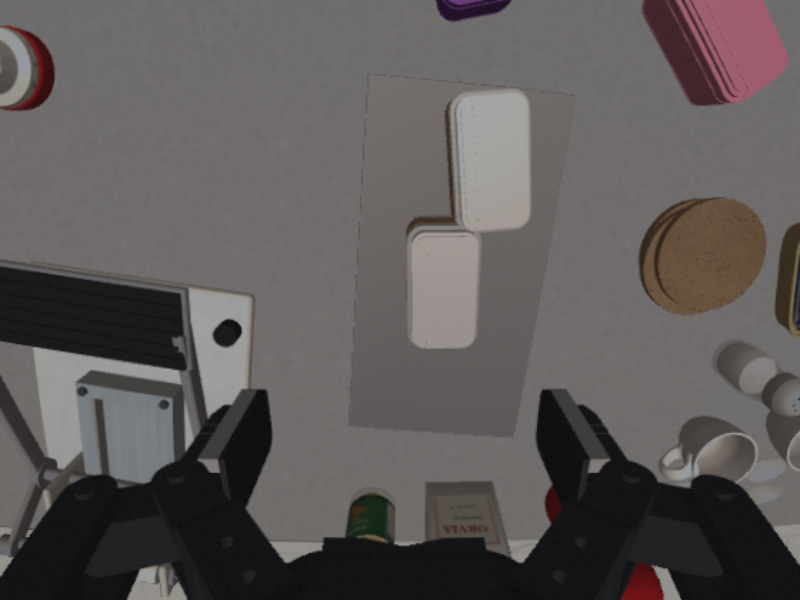

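View pics/nestc.png

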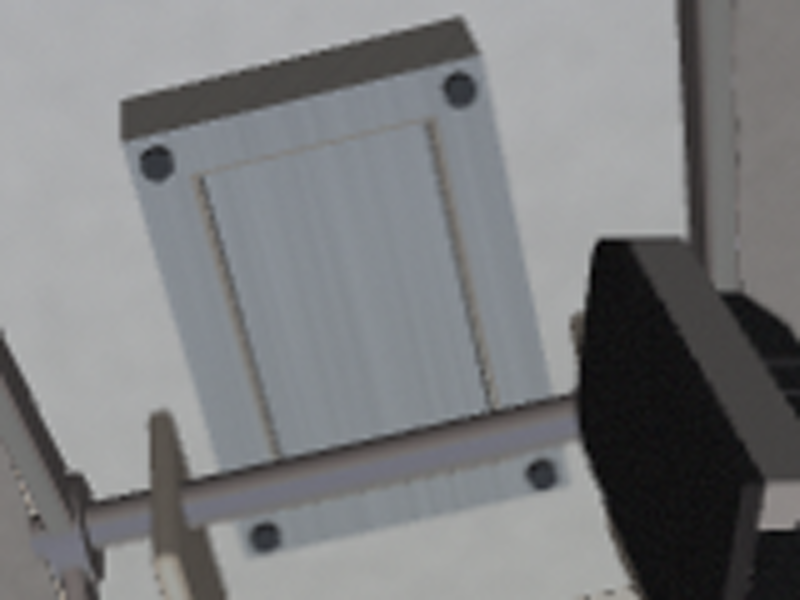

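Run:
```python
from h import *
p,_,f=cam("wrist")
Cp=(p,np.load("press.npz")["W"],f)
pl=pix2w([(284.4,253),(356,236),(374.4,321.4),(308,336.6)],.04,Cp)[:,:2]
print("plate",pl.round(4).tolist(),pl.mean(0),np.linalg.norm(np.roll(pl,-1,0)-pl,axis=1),np.arctan2(*(pl[2]-pl[1])[::-1]),np.arctan2(*(pl[3]-pl[0])[::-1]))
rc=pix2w([(299,260),(347.4,249)],.04,Cp)[:,:2];print("recess front",rc,rc.mean(0))
Ct=(p,np.load("tins.npz")["W"],f)
im=cv2.imread("pics/tins_raw.png")
g=im.min(2);
m=(g>125).astype(np.uint8)
m=cv2.morphologyEx(m,cv2.MORPH_OPEN,np.ones((3,3)))
n,l,s,c=cv2.connectedComponentsWithStats(m)
for i in range(1,n):
    if 1500<s[i,4]<8000:
        cn=cv2.findContours((l==i).astype(np.uint8),0,2)[0][0][:,0].astype(float)
        w=pix2w(cn,.055,Ct)[:,:2].astype(np.float32)
        r=cv2.minAreaRect(w*1000);print(s[i],r)
```

```text
plate [[0.5455, -0.03], [0.5601, 0.0561], [0.6857, 0.037], [0.6717, -0.0519]] [0.61575712 0.00280095] [0.08728933 0.127085   0.08995763 0.12807061] -0.15104853516672348 -0.17196773255756048
recess front [[ 0.56133393 -0.0177225 ]
 [ 0.57175982  0.04087025]] [0.56654688 0.01157387]
[ 318   62   53  101 4776] ((366.0218811035156, 319.3807678222656), (94.50387573242188, 49.52238845825195), 5.348217010498047)
[ 287  163   49   81 3594] ((460.19805908203125, 286.1089172363281), (49.8321647644043, 89.62145233154297), 89.83820343017578)
[ 132  202   44   88 2545] ((512.5037841796875, 109.51458740234375), (47.37823486328125, 108.01545715332031), 81.46534729003906)
[  23  243  104   85 2751] ((574.744140625, 3.9512481689453125), (126.2314453125, 121.10347747802734), 80.78083801269531)
```

Both tins are on the mat: the far one at picture (443,288), the near one at (490,160). The purple one (475,5) and the pink one (715,45) are off the mat and not meant. I'll take the far tin first.

Run:
```python
from h import *
import math
plan([(.460,0.286,.26,math.pi),(.46,.286,.192,math.pi)])
```

```text
[{"dp": [-5, 6, 32], "spin": -0.002}, {"dp": [-5, 6, 32], "spin": -0.002}, {"dp": [-5, 6, 32], "spin": -0.002}, {"dp": [-5, 6, 32], "spin": -0.002}, {"dp": [-5, 6, 32], "spin": -0.002}]
[{"dp": [0, 0, 34], "spin": -0.0}, {"dp": [0, 0, 34], "spin": -0.0}]
```

{"name": "arm_command", "arguments": {"plan": [{"dp": [-5,6,32],"spin": -0.002},{"dp": [-5,6,32],"spin": -0.002},{"dp": [-5,6,32],"spin": 0},{"dp": [-5,6,32],"spin": 0},{"dp": [-5,6,32],"spin": 0}]}}

```text
clock: 4.55
position: [0.4594, 0.286, 0.2593]
ee_rot: [0.002, 1.0, -0.001, 0.0]
ft_force: [0.9, 0.2, 0.1]
grip_width: 1.001
grasp_force: 0.0
```

{"name": "arm_command", "arguments": {"plan": [{"dp": [0,0,0],"spin": 0},{"dp": [0,0,20],"spin": 0},{"dp": [0,0,20],"spin": 0},{"dp": [0,0,14],"spin": 0},{"dp": [0,0,14],"spin": 0}]}}

```text
clock: 5.05
position: [0.4591, 0.2869, 0.1931]
ee_rot: [0.001, 1.0, -0.0, 0.001]
ft_force: [-1.2, -0.0, 1.1]
grip_width: 1.001
grasp_force: 0.0
```

{"name": "arm_command", "arguments": {"plan": [{"dp": [0,0,0],"spin": 0},{"dp": [0,0,0],"spin": 0},{"dp": [0,0,0],"spin": 0},{"dp": [0,0,0],"spin": 0},{"dp": [0,0,0],"spin": 0}], "grip": 1, "newtons": 35}}

```text
clock: 5.55
position: [0.4586, 0.2879, 0.1936]
ee_rot: [0.0, 1.0, 0.0, 0.001]
ft_force: [-0.7, -0.7, 7.6]
grip_width: 0.626
grasp_force: 38.9
```

{"name": "arm_command", "arguments": {"plan": [{"dp": [0,0,0],"spin": 0},{"dp": [0,0,0],"spin": 0},{"dp": [0,0,0],"spin": 0}]}}

```text
clock: 5.85
position: [0.4586, 0.2879, 0.1936]
ee_rot: [0.0, 1.0, 0.0, 0.001]
ft_force: [-0.7, -0.4, 6.8]
grip_width: 0.623
grasp_force: 39.0
```

Run:
```python
from h import *
import math
plan([(.459,0.288,.39,math.pi),(.50,.03,.38,math.pi-.165)])
```

```text
[{"dp": [0, 0, -33], "spin": -0.0}, {"dp": [0, 0, -33], "spin": -0.0}, {"dp": [0, 0, -33], "spin": -0.0}, {"dp": [0, 0, -33], "spin": -0.0}, {"dp": [0, 0, -33], "spin": -0.0}]
[{"dp": [0, 0, -33], "spin": -0.0}, {"dp": [-6, -37, 1], "spin": 0.024}, {"dp": [-7, -37, 1], "spin": 0.024}, {"dp": [-8, -37, 1], "spin": 0.024}, {"dp": [-8, -36, 1], "spin": 0.024}]
[{"dp": [-9, -36, 1], "spin": 0.024}, {"dp": [-10, -36, 1], "spin": 0.024}, {"dp": [-11, -36, 1], "spin": 0.024}]
```

{"name": "arm_command", "arguments": {"plan": [{"dp": [0,0,-20],"spin": 0},{"dp": [0,0,-40],"spin": 0},{"dp": [0,0,-45],"spin": 0},{"dp": [0,0,-45],"spin": 0},{"dp": [0,0,-46],"spin": 0}]}}

```text
clock: 6.35
position: [0.4578, 0.2875, 0.3904]
ee_rot: [0.0, 1.0, -0.0, -0.0]
ft_force: [0.9, -0.5, -1.8]
grip_width: 0.624
grasp_force: 37.9
```

{"name": "arm_command", "arguments": {"plan": [{"dp": [-6,-37,1],"spin": 0.024},{"dp": [-7,-37,1],"spin": 0.024},{"dp": [-8,-37,1],"spin": 0.024},{"dp": [-8,-36,1],"spin": 0.024},{"dp": [-9,-36,1],"spin": 0.024}]}}

```text
clock: 6.85
position: [0.4871, 0.1014, 0.3837]
ee_rot: [0.061, 0.998, -0.0, 0.0]
ft_force: [0.5, 0.8, -2.4]
grip_width: 0.625
grasp_force: 37.9
```

{"name": "arm_command", "arguments": {"plan": [{"dp": [-10,-36,1],"spin": 0.024},{"dp": [-11,-36,1],"spin": 0.024},{"dp": [0,0,0],"spin": 0},{"dp": [0,0,0],"spin": 0}]}}

```text
clock: 7.25
position: [0.4985, 0.0281, 0.3816]
ee_rot: [0.085, 0.996, -0.0, -0.0]
ft_force: [-0.1, 0.8, -1.1]
grip_width: 0.623
grasp_force: 37.9
```

Run:
```python
from h import *
import math
C=cam("wrist");im=viewer.camera("wrist")
np.savez("p2.npz",W=C[1]);t,R,o=pose();print(t,R.as_quat(),o["grip_width"],o["ft_force"])
cv2.imwrite("pics/p2raw.png",im)
cv2.imwrite("pics/p2.png",cv2.resize(im,(800,600),interpolation=cv2.INTER_CUBIC))
print(finder.find_in("wrist","tread"))
```

```text
[0.49841299 0.02931201 0.38170214] [ 8.40410917e-02  9.96462282e-01  9.36980114e-05 -8.45102614e-05] 0.6255605286140352 [-0.53805008 -0.13479416 -2.8676636 ]
[{'position': [0.447, 0.0298, 0.1186], 'score': 0.67}, {'position': [0.3878, 0.2911, 0.0218], 'score': 0.18}]
```

View pics/p2.png

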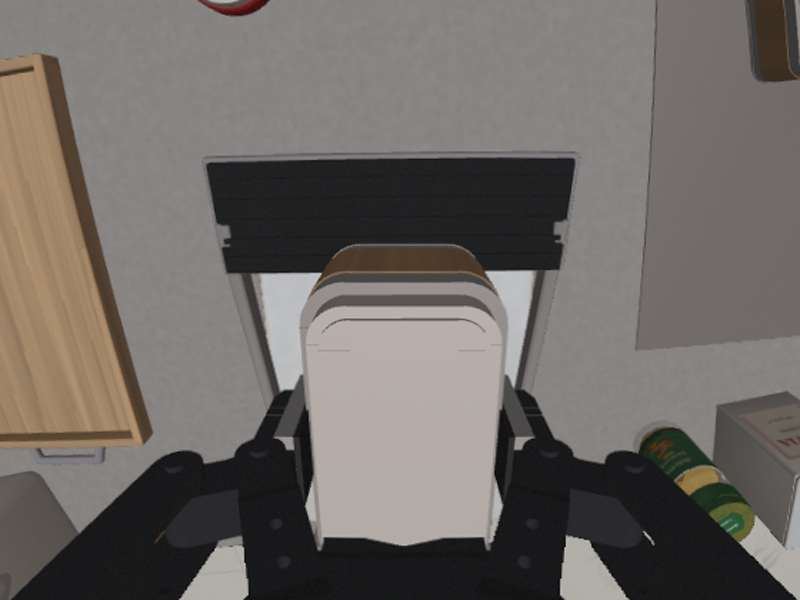

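The tin sits straight and centred in the fingers, at picture x≈403 (the principal column), and the tread spans (207,158) to (578,154).

Run:
```python
from h import *
import math
p,_,f=cam("wrist");C=(p,np.load("p2.npz")["W"],f)
a=np.array([(207,158),(578,154)])*.7; b=np.array([(229,272),(560,270)])*.7
for z in (.120,.128):
  w=pix2w(a,z,C);print(w.round(4).tolist(),np.linalg.norm(w[1]-w[0]),w.mean(0),np.arctan2(-(w[1]-w[0])[0],(w[1]-w[0])[1]))
w=pix2w(b,.108,C);print(w.round(4).tolist(),np.linalg.norm(w[1]-w[0]),w.mean(0),np.arctan2(-(w[1]-w[0])[0],(w[1]-w[0])[1]))
th=-.165;n=np.array([.6155,.003]);print("tread exp",n-.165*np.array([np.cos(th),np.sin(th)]))
plan([(.6145,.0033,.30,math.pi-.165),(.6145,.0033,.25,math.pi-.165)])
```

```text
[[0.4088, -0.0529, 0.12], [0.4372, 0.1222, 0.12]] 0.1773428779403278 [0.42302918 0.03462381 0.12      ] -0.16084966325014832
[[0.4091, -0.0497, 0.128], [0.4365, 0.1193, 0.128]] 0.17121657743650495 [0.42283519 0.03484089 0.128     ] -0.16084966325014824
[[0.468, -0.0631, 0.108], [0.4972, 0.1129, 0.108]] 0.1783126986626404 [0.4825758  0.02489374 0.108     ] -0.16426097544515347
tread exp [0.45274097 0.03010163]
[{"dp": [-30, -2, 20], "spin": -0.001}, {"dp": [-30, -2, 20], "spin": -0.001}, {"dp": [-30, -2, 20], "spin": -0.001}, {"dp": [-30, -2, 20], "spin": -0.001}, {"dp": [0, 0, 25], "spin": -0.0}]
[{"dp": [0, 0, 25], "spin": -0.0}]
```

Run:
```python
import cv2,numpy as np
a=cv2.imread("pics/scene0.png")[125:245,215:335];b=cv2.imread("pics/top0.png")[115:235,270:360]
f=lambda i,w:cv2.resize(i,(w,600),interpolation=cv2.INTER_CUBIC)
cv2.imwrite("pics/pr.png",np.hstack([f(a,450*4//3-250),f(b,450)]))
```

```text
(no output)
```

View pics/pr.png

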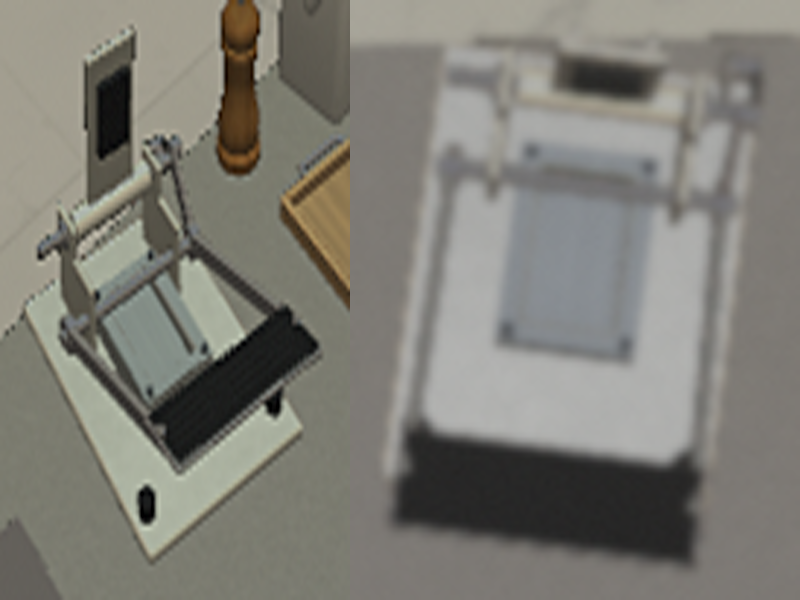

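Run:
```python
from h import *
p,_,f=cam("wrist");A=(p,np.load("press.npz")["W"],f);B=cam("top");S=cam("scene")
u=np.array([np.cos(-.163),np.sin(-.163)]);n=np.array([.6155,.003])
for z in (.03,.044,.06,.08,.1,.12):
    r=[((pix2w(q,z,c)[0,:2]-n)@u).round(4) for q,c in (((326,315),A),((318,150.6),B),((215+128/350*120,125+285/5),S))]
    print(z,r)
# rear plate holes as check
for q,c in (((260+265/5,225+537/5),A),((260+542/5,225+474/5),A),((270+(535-350)/5,115+150/5),B),((270+(650-350)/5,115+165/5),B)): print(((pix2w(q,.04,c)[0,:2]-n)@u).round(4))
```

```text
0.03 [np.float64(0.0442), np.float64(0.046), np.float64(0.0559)]
0.044 [np.float64(0.0336), np.float64(0.0425), np.float64(0.042)]
0.06 [np.float64(0.0214), np.float64(0.0386), np.float64(0.0262)]
0.08 [np.float64(0.0061), np.float64(0.0337), np.float64(0.0064)]
0.1 [np.float64(-0.0091), np.float64(0.0288), np.float64(-0.0135)]
0.12 [np.float64(-0.0243), np.float64(0.0239), np.float64(-0.0333)]
0.0593
0.059
0.0564
0.0571
```

The bar across the nest's rear is the pedal axle. I'll bring the tin just above the plate and look at the fit.

{"name": "arm_command", "arguments": {"plan": [{"dp": [-29,-2,20],"spin": 0},{"dp": [-29,-2,20],"spin": 0},{"dp": [-29,-2,20],"spin": 0},{"dp": [-29,-2,20],"spin": 0},{"dp": [0,0,25],"spin": 0}]}}

```text
clock: 7.85
position: [0.6142, 0.0017, 0.2759]
ee_rot: [0.084, 0.996, 0.001, 0.001]
ft_force: [-0.3, 0.4, -2.5]
grip_width: 0.627
grasp_force: 37.9
```

{"name": "arm_command", "arguments": {"plan": [{"dp": [0,0,22],"spin": 0},{"dp": [0,0,0],"spin": 0},{"dp": [0,0,0],"spin": 0},{"dp": [0,0,0],"spin": 0}]}}

```text
clock: 8.25
position: [0.6121, 0.0021, 0.2564]
ee_rot: [0.084, 0.996, 0.0, 0.001]
ft_force: [0.1, -0.4, -1.6]
grip_width: 0.626
grasp_force: 37.8
```

Run:
```python
from h import *
C=cam("wrist");im=viewer.camera("wrist")
np.savez("p3.npz",W=C[1]);t,R,o=pose();print(t,R.as_quat(),o["grip_width"],o["ft_force"])
cv2.imwrite("pics/p3raw.png",im)
cv2.imwrite("pics/p3.png",cv2.resize(im,(800,600),interpolation=cv2.INTER_CUBIC))
```

```text
[0.61207521 0.00187589 0.25644829] [8.40210437e-02 9.96463218e-01 1.98601266e-05 1.23259676e-03] 0.6264995877186705 [ 0.56041797 -0.23738808 -2.18426043]
```

View pics/p3.png

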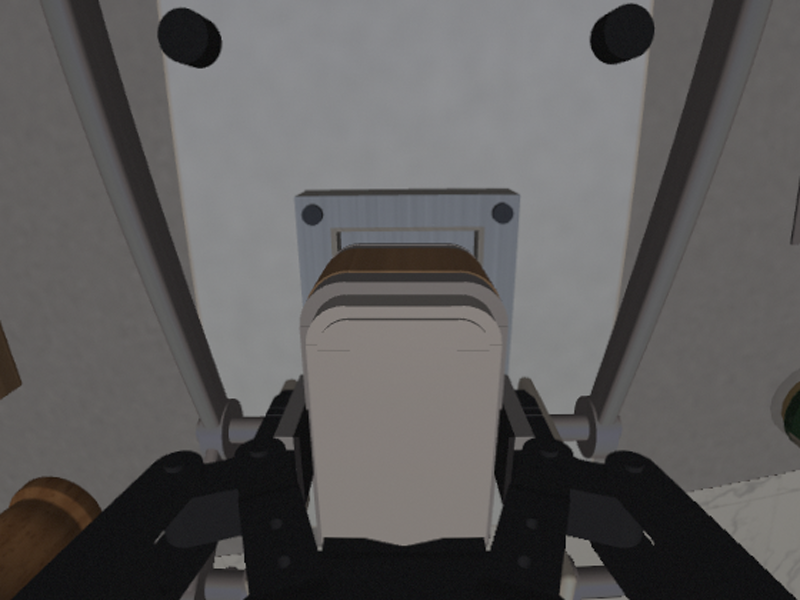

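Run:
```python
from h import *
p,_,f=cam("wrist");C=(p,np.load("p3.npz")["W"],f)
t=np.array([.6121,.0019]); a=np.pi-2*np.arctan2(.084,.9965); ux=np.array([np.cos(a),np.sin(a)]);uy=np.array([ux[1],-ux[0]])
def tl(q,z):
    w=pix2w(np.array(q)*.7,z,C)[:,:2]-t; return np.c_[w@ux,w@uy].round(4).tolist()
print("recess front",tl([(332,229),(482,229)],.04)); print("plate front",tl([(296,197.5),(519,195)],.04))
print("tin front bottom",tl([(403,244)],.0648)); print("rim wall top",tl([(307,330),(503,330)],.0648+.0465))
print("lid front",tl([(403,307)],.0648+.055))
print("old p2 tin front same pose in tool")
```

```text
recess front [[0.0476, -0.0291], [0.0477, 0.0305]]
plate front [[0.0601, -0.0427], [0.0612, 0.0444]]
tin front bottom [[0.0469, -0.0009]]
rim wall top [[0.034, -0.0262], [0.034, 0.0254]]
lid front [[0.0436, -0.0009]]
old p2 tin front same pose in tool
```

Relative to the nest the tin is about 1.4 mm too far left and 1.2 mm too far forward. I'll correct that and lower.

{"name": "arm_command", "arguments": {"plan": [{"dp": [-1.2,1.4,4],"spin": -0.005},{"dp": [0,0,5],"spin": 0},{"dp": [0,0,5],"spin": 0},{"dp": [0,0,5],"spin": 0},{"dp": [0,0,0],"spin": 0}]}}

```text
clock: 8.8
position: [0.6127, 0.0024, 0.2347]
ee_rot: [0.082, 0.997, -0.0, -0.001]
ft_force: [-0.8, -0.6, -2.2]
grip_width: 0.63
grasp_force: 37.9
```

{"name": "arm_command", "arguments": {"plan": [{"dp": [0,0,3],"spin": 0},{"dp": [0,0,2],"spin": 0},{"dp": [0,0,2],"spin": 0},{"dp": [0,0,0],"spin": 0}]}}

```text
clock: 9.2
position: [0.6131, 0.0025, 0.2286]
ee_rot: [0.082, 0.997, -0.0, 0.0]
ft_force: [0.5, -0.5, -1.6]
grip_width: 0.63
grasp_force: 37.9
```

{"name": "arm_command", "arguments": {"plan": [{"dp": [0,0,2],"spin": 0},{"dp": [0,0,2],"spin": 0},{"dp": [0,0,2],"spin": 0},{"dp": [0,0,0],"spin": 0}]}}

```text
clock: 9.6
position: [0.6131, 0.0025, 0.2225]
ee_rot: [0.082, 0.997, -0.0, 0.0]
ft_force: [1.3, -0.8, -2.7]
grip_width: 0.625
grasp_force: 37.9
```

{"name": "arm_command", "arguments": {"plan": [{"dp": [0,0,2],"spin": 0},{"dp": [0,0,1.5],"spin": 0},{"dp": [0,0,0],"spin": 0}]}}

```text
clock: 9.9
position: [0.6131, 0.0025, 0.219]
ee_rot: [0.082, 0.997, -0.0, 0.0]
ft_force: [0.9, 0.3, -3.1]
grip_width: 0.632
grasp_force: 37.9
```

{"name": "arm_command", "arguments": {"plan": [{"dp": [0,0,1],"spin": 0},{"dp": [0,0,0],"spin": 0}]}}

```text
clock: 10.1
position: [0.6131, 0.0025, 0.2182]
ee_rot: [0.082, 0.997, -0.0, 0.0]
ft_force: [0.9, 0.6, -2.6]
grip_width: 0.628
grasp_force: 38.0
```

{"name": "arm_command", "arguments": {"plan": [{"dp": [0,0,0],"spin": 0},{"dp": [0,0,0],"spin": 0},{"dp": [0,0,0],"spin": 0},{"dp": [0,0,0],"spin": 0},{"dp": [0,0,0],"spin": 0}], "grip": -0.6}}

```text
clock: 10.6
position: [0.6131, 0.0026, 0.2183]
ee_rot: [0.082, 0.997, -0.0, 0.0]
ft_force: [-0.0, 0.2, -0.2]
grip_width: 0.799
grasp_force: 0.0
```

{"name": "arm_command", "arguments": {"plan": [{"dp": [0,0,-10],"spin": 0},{"dp": [0,0,-25],"spin": 0},{"dp": [0,0,-40],"spin": 0},{"dp": [0,0,-40],"spin": 0},{"dp": [0,0,-30],"spin": 0}]}}

```text
clock: 11.1
position: [0.6131, 0.003, 0.3667]
ee_rot: [0.082, 0.997, 0.0, 0.001]
ft_force: [1.0, -0.3, 0.3]
grip_width: 0.799
grasp_force: 0.0
```

Run:
```python
from h import *
import math
t,R,o=pose();print(t)
C=cam("wrist");im=viewer.camera("wrist")
cv2.imwrite("pics/p4.png",im)
np.savez("p4.npz",W=C[1])
plan([(.4528,.0299,.325,math.pi-.164)])
```

```text
[0.61307857 0.00295952 0.3667188 ]
[{"dp": [33, 0, 9], "spin": 0.0}, {"dp": [33, 0, 9], "spin": 0.0}, {"dp": [33, 0, 9], "spin": 0.0}, {"dp": [33, 0, 9], "spin": 0.0}, {"dp": [33, 0, 9], "spin": 0.0}]
```

View pics/p4.png

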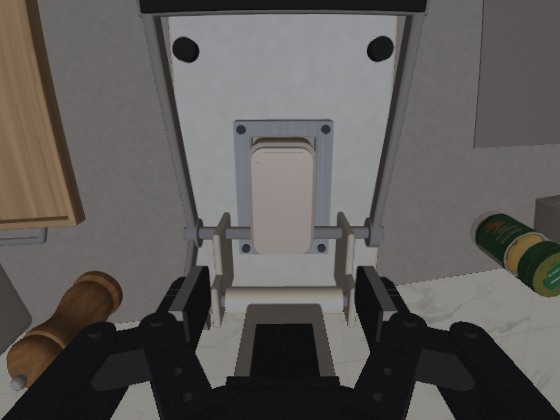

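The tin is seated squarely in the nest, lid at about (283,200). Next is the tread, with the fingers shut.

{"name": "arm_command", "arguments": {"plan": [{"dp": [33,0,9],"spin": 0},{"dp": [33,0,9],"spin": 0},{"dp": [33,0,9],"spin": 0},{"dp": [33,0,9],"spin": 0},{"dp": [33,0,9],"spin": 0}], "grip": 1}}

```text
clock: 11.65
position: [0.4489, 0.0298, 0.318]
ee_rot: [0.082, 0.997, -0.0, 0.0]
ft_force: [-0.1, 0.7, 0.6]
grip_width: 0.002
grasp_force: 0.0
```

{"name": "arm_command", "arguments": {"plan": [{"dp": [0,0,0],"spin": 0},{"dp": [0,0,0],"spin": 0},{"dp": [0,0,0],"spin": 0},{"dp": [0,0,10],"spin": 0},{"dp": [0,0,10],"spin": 0}]}}

```text
clock: 12.15
position: [0.4508, 0.0294, 0.2975]
ee_rot: [0.082, 0.997, 0.0, 0.0]
ft_force: [1.3, -0.5, -0.5]
grip_width: 0.004
grasp_force: 0.0
```

{"name": "arm_command", "arguments": {"plan": [{"dp": [0,0,10],"spin": 0},{"dp": [1,0,10],"spin": 0},{"dp": [1,0,10],"spin": 0},{"dp": [1,0,10],"spin": 0},{"dp": [0,0,0],"spin": 0}]}}

```text
clock: 12.65
position: [0.4468, 0.0299, 0.2567]
ee_rot: [0.082, 0.997, 0.0, -0.001]
ft_force: [-0.2, -0.0, 0.3]
grip_width: -0.007
grasp_force: 0.6
```

Run:
```python
from h import *
t,R,o=pose();print(t,o["ft_force"],o["joint_pos"])
a=viewer.camera("scene")[120:270,190:390];b=viewer.camera("wrist")
cv2.imwrite("pics/p5.png",np.hstack([cv2.resize(a,(440,330)),cv2.resize(b,(360,330))]))
```

```text
[0.44676885 0.02991039 0.25665621] [-0.19524298 -0.00923933  0.29746697] [ 0.68965778  0.19051395 -0.90631885  2.04050554  0.17787862  0.99202156
  1.10124738]
```

View pics/p5.png

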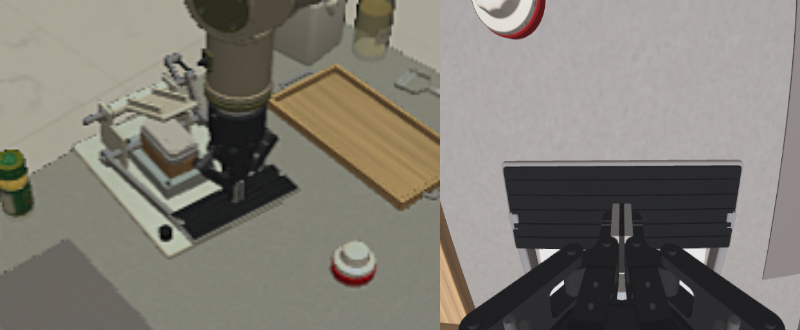

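The pedal follows the fingers and the head is swinging forward. I'll keep pushing.

{"name": "arm_command", "arguments": {"plan": [{"dp": [1,0,8],"spin": 0},{"dp": [1,0,8],"spin": 0},{"dp": [0,0,6],"spin": 0},{"dp": [0,0,0],"spin": 0}]}}

```text
clock: 13.15
position: [0.4452, 0.0303, 0.2357]
ee_rot: [0.082, 0.997, 0.0, -0.0]
ft_force: [-2.1, 0.6, 3.5]
grip_width: 0.005
grasp_force: 1.7
```

{"name": "arm_command", "arguments": {"plan": [{"dp": [0,0,4],"spin": 0},{"dp": [0,0,4],"spin": 0},{"dp": [0,0,0],"spin": 0}]}}

```text
clock: 13.45
position: [0.4452, 0.0303, 0.2279]
ee_rot: [0.082, 0.997, -0.0, -0.0]
ft_force: [-4.6, 0.4, 6.7]
grip_width: -0.001
grasp_force: 3.5
```

{"name": "arm_command", "arguments": {"plan": [{"dp": [0,0,4],"spin": 0},{"dp": [0,0,3],"spin": 0},{"dp": [0,0,3],"spin": 0},{"dp": [0,0,0],"spin": 0}]}}

```text
clock: 13.85
position: [0.4452, 0.0304, 0.2183]
ee_rot: [0.082, 0.997, -0.0, -0.0]
ft_force: [-8.3, 1.3, 12.1]
grip_width: -0.004
grasp_force: 7.0
```

{"name": "arm_command", "arguments": {"plan": [{"dp": [0,0,2],"spin": 0},{"dp": [0,0,1],"spin": 0},{"dp": [0,0,0],"spin": 0},{"dp": [0,0,0],"spin": 0}]}}

```text
clock: 14.25
position: [0.4454, 0.0307, 0.2168]
ee_rot: [0.082, 0.997, -0.001, -0.001]
ft_force: [-18.4, 0.4, 39.7]
grip_width: -0.001
grasp_force: 21.1
```

Force rose sharply at z=0.2168, so the pedal is on its stop. I'll let it up.

{"name": "arm_command", "arguments": {"plan": [{"dp": [0,0,0],"spin": 0},{"dp": [0,0,-10],"spin": 0},{"dp": [-1,0,-15],"spin": 0},{"dp": [-1,0,-20],"spin": 0},{"dp": [-1,0,-25],"spin": 0}]}}

```text
clock: 14.75
position: [0.4483, 0.0295, 0.286]
ee_rot: [0.082, 0.997, 0.0, -0.0]
ft_force: [-0.0, -0.1, 0.0]
grip_width: 0.004
grasp_force: 0.0
```

{"name": "arm_command", "arguments": {"plan": [{"dp": [0,0,-25],"spin": 0},{"dp": [-15,0,-45],"spin": 0},{"dp": [-33,0,-14],"spin": 0},{"dp": [-34,0,0],"spin": 0},{"dp": [-34,0,0],"spin": 0}]}}

```text
clock: 15.25
position: [0.5644, 0.0098, 0.3705]
ee_rot: [0.083, 0.997, -0.0, 0.001]
ft_force: [-0.6, 0.8, 0.5]
grip_width: -0.001
grasp_force: 0.0
```

{"name": "arm_command", "arguments": {"plan": [{"dp": [-34,0,0],"spin": 0},{"dp": [-20,0,0],"spin": 0},{"dp": [0,0,0],"spin": 0},{"dp": [0,0,0],"spin": 0},{"dp": [0,0,0],"spin": 0}], "grip": -0.6}}

```text
clock: 15.75
position: [0.6155, 0.0023, 0.3696]
ee_rot: [0.082, 0.997, -0.0, 0.0]
ft_force: [0.2, -0.4, 0.4]
grip_width: 0.797
grasp_force: 0.0
```

Run:
```python
from h import *
import math
t,R,o=pose();print(t,R.as_quat())
a=viewer.camera("scene")[120:270,190:390];b=viewer.camera("wrist")
cv2.imwrite("pics/p6.png",np.hstack([cv2.resize(a,(400,300)),cv2.resize(b,(400,300))]))
cv2.imwrite("pics/p6b.png",b)
for n in ("tin1","tread"): print([(round(d["score"],2),np.round(d["position"],3).tolist()) for d in finder.find_in("wrist",n)])
cv2.imwrite("pics/top6.png",viewer.camera("top"))
for n in ("tin1","tread"): print([(round(d["score"],2),np.round(d["position"],3).tolist()) for d in finder.find_in("top",n)])
plan([(.6131,.0027,.37,math.pi-.164)])
```

```text
[0.61548576 0.0022853  0.36959922] [ 8.15913171e-02  9.96665850e-01 -1.17897680e-04  1.63022189e-04]
[(0.56, [0.607, 0.004, 0.081])]
[(0.77, [0.516, 0.02, 0.099])]
[(0.98, [0.272, 0.476, 0.048]), (0.95, [0.218, 0.297, 0.054]), (0.72, [0.598, 0.007, 0.074]), (0.6, [0.368, 0.312, 0.058]), (0.16, [0.522, 0.044, 0.04])]
[(0.68, [0.454, 0.042, 0.118])]
[{"dp": [3, 0, -1], "spin": 0.0}]
```

View pics/p6.png

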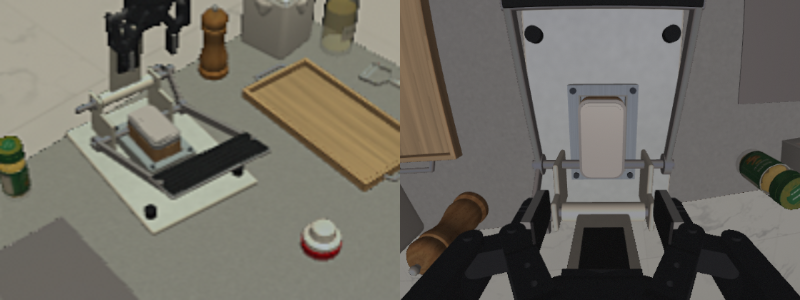

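Run:
```python
from h import *
im=cv2.imread("pics/top0.png");C=cam("top")
hsv=cv2.cvtColor(im,cv2.COLOR_BGR2HSV);m=((hsv[...,1]>80)&(hsv[...,0]<22)).astype(np.uint8);m[:,:370]=0;m[:,450:]=0;m[:145]=0;m[280:]=0
m=cv2.morphologyEx(m,cv2.MORPH_OPEN,np.ones((5,5)))
c=max(cv2.findContours(m,0,2)[0],key=cv2.contourArea)[:,0].astype(float)
w=pix2w(c,.02,C)[:,:2].astype(np.float32)
print(cv2.minAreaRect(w*1000))
for n in ("p4.png","p6b.png"):
    g=cv2.cvtColor(cv2.imread("pics/"+n),cv2.COLOR_BGR2GRAY)[:,278:288].mean(1);print(n,g[118:170].astype(int).tolist())
```

```text
((458.7420959472656, -283.1030578613281), (158.76747131347656, 305.0369873046875), 84.23529052734375)
p4.png [139, 105, 74, 101, 114, 114, 114, 114, 114, 114, 114, 114, 115, 115, 115, 115, 115, 109, 105, 73, 48, 49, 64, 64, 97, 119, 123, 123, 101, 73, 118, 144, 147, 147, 130, 144, 147, 147, 147, 147, 147, 146, 146, 146, 146, 145, 146, 145, 145, 145, 144, 144]
p6b.png [81, 107, 115, 115, 115, 115, 115, 115, 115, 115, 115, 116, 115, 116, 115, 108, 88, 61, 49, 56, 69, 85, 116, 125, 124, 113, 124, 144, 149, 149, 133, 145, 149, 148, 148, 148, 148, 147, 147, 147, 147, 147, 146, 147, 147, 146, 146, 146, 146, 146, 146, 145]
```

{"name": "arm_command", "arguments": {"plan": [{"dp": [2.5,0,35],"spin": 0},{"dp": [0,0,35],"spin": 0},{"dp": [0,0,30],"spin": 0},{"dp": [0,0,25],"spin": 0},{"dp": [0,0,15],"spin": 0}]}}

```text
clock: 16.6
position: [0.613, 0.0023, 0.2272]
ee_rot: [0.082, 0.997, -0.0, -0.001]
ft_force: [-0.4, 0.4, 0.2]
grip_width: 0.796
grasp_force: 0.0
```

{"name": "arm_command", "arguments": {"plan": [{"dp": [0,0,10],"spin": 0},{"dp": [0,0,0],"spin": 0},{"dp": [0,0,0],"spin": 0}]}}

```text
clock: 16.9
position: [0.614, 0.0026, 0.2202]
ee_rot: [0.082, 0.997, 0.0, 0.001]
ft_force: [0.8, 0.3, 0.1]
grip_width: 0.797
grasp_force: 0.0
```

{"name": "arm_command", "arguments": {"plan": [{"dp": [0,0,0],"spin": 0},{"dp": [0,0,0],"spin": 0},{"dp": [0,0,0],"spin": 0},{"dp": [0,0,0],"spin": 0},{"dp": [0,0,0],"spin": 0}], "grip": 1, "newtons": 35}}

```text
clock: 17.4
position: [0.6141, 0.0026, 0.2206]
ee_rot: [0.082, 0.997, -0.0, 0.001]
ft_force: [-1.6, -0.2, 6.6]
grip_width: 0.624
grasp_force: 38.1
```

{"name": "arm_command", "arguments": {"plan": [{"dp": [0,0,-8],"spin": 0},{"dp": [0,0,-12],"spin": 0},{"dp": [0,0,-40],"spin": 0},{"dp": [0,0,-45],"spin": 0},{"dp": [0,0,-45],"spin": 0}]}}

```text
clock: 17.9
position: [0.6129, 0.0026, 0.3711]
ee_rot: [0.082, 0.997, -0.0, -0.001]
ft_force: [2.2, -0.0, -2.1]
grip_width: 0.626
grasp_force: 38.4
```

Run:
```python
from h import *
import math
t,R,o=pose();print(t,o["grip_width"],o["ft_force"])
plan([(.528,-.290,.37,math.pi-.101),(.528,-.290,.24,math.pi-.101)])
```

```text
[0.6129448  0.00260962 0.37114192] 0.6259763798932072 [ 2.17049118 -0.02132758 -2.14363588]
[{"dp": [5, -38, 0], "spin": -0.008}, {"dp": [5, -38, 0], "spin": -0.008}, {"dp": [5, -38, 0], "spin": -0.008}, {"dp": [5, -38, 0], "spin": -0.008}, {"dp": [6, -38, 0], "spin": -0.008}]
[{"dp": [6, -38, 0], "spin": -0.008}, {"dp": [6, -38, 0], "spin": -0.008}, {"dp": [7, -38, 0], "spin": -0.008}, {"dp": [0, 0, 32], "spin": -0.0}, {"dp": [0, 0, 32], "spin": -0.0}]
[{"dp": [0, 0, 32], "spin": -0.0}, {"dp": [0, 0, 32], "spin": -0.0}]
```

{"name": "arm_command", "arguments": {"plan": [{"dp": [5,-38,0],"spin": -0.008},{"dp": [5,-38,0],"spin": -0.008},{"dp": [5,-38,0],"spin": -0.008},{"dp": [5,-38,0],"spin": -0.008},{"dp": [6,-38,0],"spin": -0.008}]}}

```text
clock: 18.4
position: [0.5589, -0.1828, 0.3698]
ee_rot: [0.062, 0.998, -0.0, -0.0]
ft_force: [0.1, -0.5, -1.8]
grip_width: 0.626
grasp_force: 38.5
```

{"name": "arm_command", "arguments": {"plan": [{"dp": [6,-38,0],"spin": -0.008},{"dp": [6,-38,0],"spin": -0.008},{"dp": [7,-38,0],"spin": -0.008},{"dp": [0,0,32],"spin": 0},{"dp": [0,0,32],"spin": 0}]}}

```text
clock: 18.9
position: [0.5271, -0.2943, 0.3054]
ee_rot: [0.051, 0.999, -0.001, 0.001]
ft_force: [1.0, -0.1, -2.0]
grip_width: 0.625
grasp_force: 38.5
```

{"name": "arm_command", "arguments": {"plan": [{"dp": [0,0,32],"spin": 0},{"dp": [0,0,25],"spin": 0},{"dp": [0,0,0],"spin": 0},{"dp": [0,0,0],"spin": 0}]}}

```text
clock: 19.3
position: [0.528, -0.2926, 0.2491]
ee_rot: [0.05, 0.999, 0.0, -0.0]
ft_force: [0.3, -0.0, -0.7]
grip_width: 0.626
grasp_force: 38.4
```

Run:
```python
from h import *
t,R,o=pose();print(t,R.as_quat(),o["grip_width"],o["ft_force"],o["joint_pos"][6])
b=viewer.camera("wrist");cv2.imwrite("pics/p7.png",b)
```

```text
[ 0.52796914 -0.2925646   0.24914086] [ 4.97649108e-02  9.98760952e-01  1.16836807e-04 -1.77901605e-05] 0.6261017703362273 [ 0.2859902  -0.01182068 -0.67333341] 1.6325055732071068
```

View pics/p7.png

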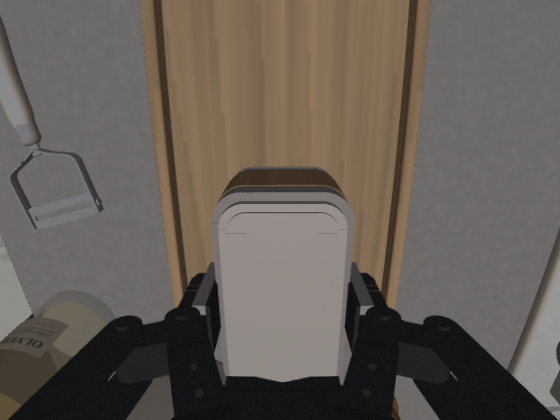

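The lid is flush with the rim and the tin is centred between the tray's side rims at about (283,300). I'll lower it and release.

{"name": "arm_command", "arguments": {"plan": [{"dp": [0,0,20],"spin": 0},{"dp": [0,0,15],"spin": 0},{"dp": [0,0,8],"spin": 0},{"dp": [0,0,3],"spin": 0},{"dp": [0,0,0],"spin": 0}]}}

```text
clock: 19.85
position: [0.5279, -0.2926, 0.2023]
ee_rot: [0.05, 0.999, 0.0, -0.0]
ft_force: [-0.1, 0.3, -0.7]
grip_width: 0.621
grasp_force: 38.5
```

{"name": "arm_command", "arguments": {"plan": [{"dp": [0,0,1.5],"spin": 0},{"dp": [0,0,0],"spin": 0}]}}

```text
clock: 20.05
position: [0.528, -0.2927, 0.2012]
ee_rot: [0.05, 0.999, -0.0, 0.0]
ft_force: [-0.8, 0.3, -1.8]
grip_width: 0.622
grasp_force: 38.6
```

Next I'll release the tin, then go up and back towards the mat.

{"name": "arm_command", "arguments": {"plan": [{"dp": [0,0,0.8],"spin": 0},{"dp": [0,0,0],"spin": 0}]}}

```text
clock: 20.25
position: [0.528, -0.2928, 0.2006]
ee_rot: [0.05, 0.999, -0.0, 0.0]
ft_force: [-2.5, 0.9, 3.5]
grip_width: 0.621
grasp_force: 39.2
```

{"name": "arm_command", "arguments": {"plan": [{"dp": [0,0,0],"spin": 0},{"dp": [0,0,0],"spin": 0},{"dp": [0,0,0],"spin": 0},{"dp": [0,0,0],"spin": 0}], "grip": -0.6}}

```text
clock: 20.65
position: [0.5278, -0.2927, 0.1999]
ee_rot: [0.05, 0.999, -0.0, 0.0]
ft_force: [0.4, -0.1, -0.9]
grip_width: 0.801
grasp_force: 0.0
```

{"name": "arm_command", "arguments": {"plan": [{"dp": [0,0,-20],"spin": 0},{"dp": [0,0,-40],"spin": 0},{"dp": [0,0,-45],"spin": 0},{"dp": [0,0,-45],"spin": 0},{"dp": [0,0,-40],"spin": 0}]}}

```text
clock: 21.15
position: [0.5278, -0.2924, 0.3924]
ee_rot: [0.05, 0.999, -0.0, 0.001]
ft_force: [0.1, -1.0, -0.5]
grip_width: 0.795
grasp_force: 0.0
```

Run:
```python
from h import *
import math
t,R,o=pose();print(t)
viewer.camera("wrist");print([(round(d["score"],2),np.round(d["position"],3).tolist()) for d in finder.find_in("wrist","tin1")])
viewer.camera("top");print([(round(d["score"],2),np.round(d["position"],3).tolist()) for d in finder.find_in("top","tin1")])
plan([(.45,0,.41,math.pi),(.35,.3,.40,math.pi+.09)])
```

```text
[ 0.52776178 -0.29241515  0.39235699]
[(0.67, [0.518, -0.29, 0.06])]
[(0.75, [0.37, 0.315, 0.062]), (0.67, [0.218, 0.293, 0.051]), (0.66, [0.52, -0.285, 0.055]), (0.62, [0.27, 0.48, 0.052])]
[{"dp": [13, 35, -2], "spin": -0.012}, {"dp": [13, 36, -2], "spin": -0.012}, {"dp": [12, 36, -2], "spin": -0.012}, {"dp": [12, 36, -2], "spin": -0.012}, {"dp": [12, 36, -2], "spin": -0.012}]
[{"dp": [11, 36, -2], "spin": -0.012}, {"dp": [11, 36, -2], "spin": -0.012}, {"dp": [10, 36, -2], "spin": -0.012}, {"dp": [13, 38, 1], "spin": -0.011}, {"dp": [12, 38, 1], "spin": -0.011}]
[{"dp": [12, 38, 1], "spin": -0.011}, {"dp": [11, 38, 1], "spin": -0.011}, {"dp": [11, 38, 1], "spin": -0.011}, {"dp": [10, 38, 1], "spin": -0.011}, {"dp": [10, 38, 1], "spin": -0.011}]
[{"dp": [10, 38, 1], "spin": -0.011}]
```

{"name": "arm_command", "arguments": {"plan": [{"dp": [13,35,-2],"spin": -0.012},{"dp": [13,36,-2],"spin": -0.012},{"dp": [12,36,-2],"spin": -0.012},{"dp": [12,36,-2],"spin": -0.012},{"dp": [12,36,-2],"spin": -0.012}], "grip": -1}}

```text
clock: 21.85
position: [0.4786, -0.1083, 0.3984]
ee_rot: [0.02, 1.0, 0.0, -0.001]
ft_force: [0.7, 0.6, 0.2]
grip_width: 1.001
grasp_force: 0.0
```

{"name": "arm_command", "arguments": {"plan": [{"dp": [11,36,-2],"spin": -0.012},{"dp": [11,36,-2],"spin": -0.012},{"dp": [10,36,-2],"spin": -0.012},{"dp": [13,38,1],"spin": -0.011},{"dp": [12,38,1],"spin": -0.011}]}}

```text
clock: 22.35
position: [0.4244, 0.0764, 0.4027]
ee_rot: [-0.009, 1.0, -0.0, -0.001]
ft_force: [0.3, 0.4, -0.4]
grip_width: 1.002
grasp_force: 0.0
```

{"name": "arm_command", "arguments": {"plan": [{"dp": [12,38,1],"spin": -0.011},{"dp": [11,38,1],"spin": -0.011},{"dp": [11,38,1],"spin": -0.011},{"dp": [10,38,1],"spin": -0.011},{"dp": [10,38,1],"spin": -0.011}]}}

```text
clock: 22.85
position: [0.3626, 0.264, 0.398]
ee_rot: [-0.036, 0.999, -0.001, 0.0]
ft_force: [-0.0, -0.4, -1.0]
grip_width: 0.998
grasp_force: 0.0
```

{"name": "arm_command", "arguments": {"plan": [{"dp": [10,38,1],"spin": -0.011},{"dp": [0,0,0],"spin": 0},{"dp": [0,0,0],"spin": 0},{"dp": [0,0,0],"spin": 0}]}}

```text
clock: 23.25
position: [0.3519, 0.2981, 0.3973]
ee_rot: [-0.041, 0.999, -0.001, -0.0]
ft_force: [0.2, -0.6, 0.1]
grip_width: 0.999
grasp_force: 0.0
```

Run:
```python
from h import *
import math
C=cam("wrist");im=viewer.camera("wrist")
t,R,o=pose();yaw=math.atan2(*R.as_matrix()[[1,0],0]);print(t,yaw,o["joint_pos"])
print([(round(d["score"],2),np.round(d["position"],3).tolist()) for d in finder.find_in("wrist","tin1")])
m=((im.min(2)>110)&(im.max(2).astype(int)-im.min(2)<35)).astype(np.uint8)
m=cv2.morphologyEx(m,cv2.MORPH_OPEN,np.ones((3,3)))
n,l,s,c=cv2.connectedComponentsWithStats(m)
for i in range(1,n):
    if 1500<s[i,4]<9000:
        cn=cv2.findContours((l==i).astype(np.uint8),0,2)[0][0][:,0].astype(float)
        w=pix2w(cn,.057,C)[:,:2].astype(np.float32)
        print(s[i],cv2.minAreaRect(w*1000))
cv2.imwrite("pics/p8.png",im)
```

```text
[0.35212791 0.29788219 0.39755575] -3.0602164125070273 [ 0.59406064  0.12069745 -1.43700996  1.83249501  0.12551352  1.29597207
  0.77584594]
[(0.96, [0.356, 0.318, 0.06]), (0.89, [0.221, 0.308, 0.055]), (0.71, [0.266, 0.473, 0.05])]
[ 151   50  134   81 2429] ((256.74896240234375, 238.34213256835938), (124.59102630615234, 54.810035705566406), 65.95913696289062)
[ 276  154   56   92 4706] ((365.25726318359375, 318.0740966796875), (93.89972686767578, 52.747432708740234), 4.403050899505615)
[   0  233  136  106 5269] ((493.8206787109375, 61.386688232421875), (156.6615753173828, 112.32755279541016), 80.84918975830078)
[   0  310   69   60 1842] ((581.5928955078125, 1.6804618835449219), (87.23225402832031, 102.2924575805664), 74.88260650634766)
```

View pics/p8.png

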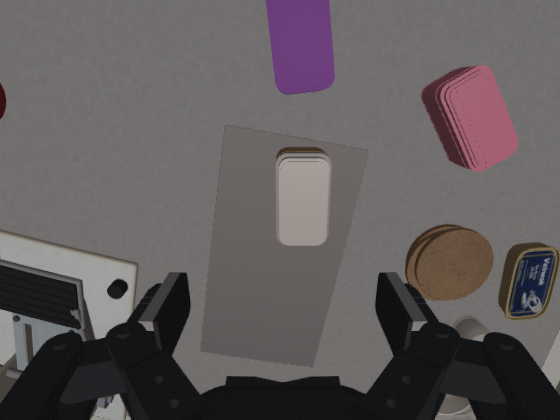

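Only one plain tin remains on the mat, at (303,200). The purple one at (302,45) and the pink one at (470,118) stay untouched.

Run:
```python
from h import *
import math
plan([(.3665,0.3178,.27,-math.pi+.079)])
```

```text
[{"dp": [-4, 5, 32], "spin": 0.0}, {"dp": [-4, 5, 32], "spin": 0.0}, {"dp": [-4, 5, 32], "spin": 0.0}, {"dp": [-4, 5, 32], "spin": 0.0}]
```

{"name": "arm_command", "arguments": {"plan": [{"dp": [-4,5,32],"spin": 0},{"dp": [-4,5,32],"spin": 0},{"dp": [-4,5,32],"spin": 0},{"dp": [-4,5,32],"spin": 0},{"dp": [0,0,0],"spin": 0}]}}

```text
clock: 23.85
position: [0.3659, 0.3185, 0.267]
ee_rot: [-0.041, 0.999, -0.002, -0.002]
ft_force: [-1.6, -0.5, -0.3]
grip_width: 0.997
grasp_force: 0.0
```

Run:
```python
from h import *
import math
C=cam("wrist");im=viewer.camera("wrist");t,R,o=pose();print(t,R.as_quat(),np.round(o["joint_pos"],2))
m=((im.min(2)>110)&(im.max(2).astype(int)-im.min(2)<35)).astype(np.uint8)
m=cv2.morphologyEx(m,cv2.MORPH_OPEN,np.ones((3,3)))
n,l,s,c=cv2.connectedComponentsWithStats(m)
for i in range(1,n):
    if 3000<s[i,4]<20000:
        cn=cv2.findContours((l==i).astype(np.uint8),0,2)[0][0][:,0].astype(float)
        print(s[i],cv2.minAreaRect(pix2w(cn,.057,C)[:,:2].astype(np.float32)*1000))
cv2.imwrite("pics/p9.png",im)
```

```text
[0.36595071 0.31931128 0.26923498] [-4.12830454e-02  9.99146657e-01 -8.07109193e-04 -1.00827701e-03] [ 0.25  0.41 -1.21  1.93  0.43  1.1   0.51]
[  239   164    92   147 12220] ((365.12359619140625, 318.0713806152344), (94.85026550292969, 52.02500915527344), 4.745145797729492)
```

{"name": "arm_command", "arguments": {"plan": [{"dp": [0,-1,25],"spin": 0},{"dp": [0,0,20],"spin": 0},{"dp": [0,0,18],"spin": 0},{"dp": [0,0,12],"spin": 0},{"dp": [0,0,0],"spin": 0}]}}

```text
clock: 24.4
position: [0.3663, 0.3188, 0.1953]
ee_rot: [-0.041, 0.999, -0.0, 0.0]
ft_force: [-0.1, -0.5, 0.2]
grip_width: 1.0
grasp_force: 0.0
```

{"name": "arm_command", "arguments": {"plan": [{"dp": [0,0,0],"spin": 0},{"dp": [0,0,0],"spin": 0},{"dp": [0,0,0],"spin": 0},{"dp": [0,0,0],"spin": 0},{"dp": [0,0,0],"spin": 0}], "grip": 1, "newtons": 35}}

```text
clock: 24.9
position: [0.3662, 0.3198, 0.1962]
ee_rot: [-0.042, 0.999, 0.0, 0.001]
ft_force: [-1.4, -2.7, 7.6]
grip_width: 0.623
grasp_force: 36.2
```

{"name": "arm_command", "arguments": {"plan": [{"dp": [0,0,0],"spin": 0},{"dp": [0,0,0],"spin": 0},{"dp": [0,0,0],"spin": 0}]}}

```text
clock: 25.2
position: [0.3662, 0.3198, 0.1962]
ee_rot: [-0.042, 0.999, 0.0, 0.001]
ft_force: [-0.7, -2.5, 7.8]
grip_width: 0.624
grasp_force: 36.2
```

{"name": "arm_command", "arguments": {"plan": [{"dp": [0,0,-20],"spin": 0},{"dp": [0,0,-40],"spin": 0},{"dp": [0,0,-45],"spin": 0},{"dp": [0,0,-45],"spin": 0},{"dp": [0,0,-45],"spin": 0}]}}

```text
clock: 25.7
position: [0.3651, 0.3197, 0.3919]
ee_rot: [-0.042, 0.999, -0.0, 0.0]
ft_force: [0.9, -0.3, -2.5]
grip_width: 0.627
grasp_force: 39.0
```

Run:
```python
from h import *
import math
t,R,o=pose();print(t,o["grip_width"])
y=-math.pi-.164
plan([(.50,.03,.39,y),(.6131,.0025,.31,y),(.6131,.0025,.257,y)])
```

```text
[0.36513466 0.31965374 0.39193077] 0.626686314231049
[{"dp": [-14, -38, 0], "spin": 0.031}, {"dp": [-15, -37, 0], "spin": 0.031}, {"dp": [-16, -37, 0], "spin": 0.031}, {"dp": [-17, -36, 0], "spin": 0.031}, {"dp": [-18, -36, 0], "spin": 0.031}]
[{"dp": [-19, -35, 0], "spin": 0.031}, {"dp": [-20, -34, 0], "spin": 0.031}, {"dp": [-22, -34, 0], "spin": 0.031}, {"dp": [-29, -2, 20], "spin": -0.0}, {"dp": [-29, -2, 20], "spin": -0.0}]
[{"dp": [-29, -2, 20], "spin": -0.0}, {"dp": [-29, -2, 20], "spin": -0.0}, {"dp": [0, 0, 26], "spin": -0.0}, {"dp": [0, 0, 26], "spin": -0.0}]
```

{"name": "arm_command", "arguments": {"plan": [{"dp": [-14,-38,0],"spin": 0.031},{"dp": [-15,-37,0],"spin": 0.031},{"dp": [-16,-37,0],"spin": 0.031},{"dp": [-17,-36,0],"spin": 0.031},{"dp": [-18,-36,0],"spin": 0.031}]}}

```text
clock: 26.2
position: [0.45, 0.1359, 0.3904]
ee_rot: [0.036, 0.999, -0.001, 0.001]
ft_force: [0.6, 0.5, -2.8]
grip_width: 0.624
grasp_force: 39.1
```

{"name": "arm_command", "arguments": {"plan": [{"dp": [-19,-35,0],"spin": 0.031},{"dp": [-20,-34,0],"spin": 0.031},{"dp": [-22,-34,0],"spin": 0.031},{"dp": [-29,-2,20],"spin": 0},{"dp": [-29,-2,20],"spin": 0}]}}

```text
clock: 26.7
position: [0.5578, 0.013, 0.3498]
ee_rot: [0.084, 0.996, -0.001, 0.001]
ft_force: [-0.3, -0.9, -0.8]
grip_width: 0.628
grasp_force: 39.0
```

{"name": "arm_command", "arguments": {"plan": [{"dp": [-29,-2,20],"spin": 0},{"dp": [-29,-2,20],"spin": 0},{"dp": [0,0,20],"spin": 0},{"dp": [0,0,0],"spin": 0},{"dp": [0,0,0],"spin": 0}]}}

```text
clock: 27.2
position: [0.6129, 0.002, 0.2907]
ee_rot: [0.082, 0.997, 0.0, -0.0]
ft_force: [0.4, -0.6, -0.9]
grip_width: 0.622
grasp_force: 38.9
```

Run:
```python
from h import *
import math
t,R,o=pose();print(t,R.as_quat(),o["grip_width"],o["ft_force"])
plan([(.6131,.0025,.262,-math.pi-.164)])
cv2.imwrite("pics/p10.png",viewer.camera("wrist"))
a=cv2.imread("pics/p3raw.png");b=cv2.imread("pics/p10.png")
for im in (a,b):
    g=cv2.cvtColor(im,cv2.COLOR_BGR2GRAY)
    print(g[125:250,278:288].mean(1).astype(int).tolist())
    print("row260",[int(v) for v in g[258:263,205:365].mean(0)])
```

```text
[0.61292271 0.00202307 0.29066678] [ 8.15741581e-02  9.96667251e-01  1.61087868e-04 -1.49613969e-04] 0.6218999960656421 [ 0.42670943 -0.57396488 -0.89384501]
[{"dp": [0, 0, 1], "spin": 0.14}, {"dp": [0, 0, 1], "spin": 0.14}, {"dp": [0, 0, 1], "spin": 0.14}, {"dp": [0, 0, 1], "spin": 0.14}, {"dp": [0, 0, 1], "spin": 0.14}]
[{"dp": [0, 0, 1], "spin": 0.14}, {"dp": [0, 0, 1], "spin": 0.14}, {"dp": [0, 0, 1], "spin": 0.14}, {"dp": [0, 0, 1], "spin": 0.14}, {"dp": [0, 0, 1], "spin": 0.14}]
[{"dp": [0, 0, 1], "spin": 0.14}, {"dp": [0, 0, 1], "spin": 0.14}, {"dp": [0, 0, 1], "spin": 0.14}, {"dp": [0, 0, 1], "spin": 0.14}, {"dp": [0, 0, 1], "spin": 0.14}]
[{"dp": [0, 0, 1], "spin": 0.14}, {"dp": [0, 0, 1], "spin": 0.14}, {"dp": [0, 0, 1], "spin": 0.14}, {"dp": [0, 0, 1], "spin": 0.14}, {"dp": [0, 0, 1], "spin": 0.14}]
[{"dp": [0, 0, 1], "spin": 0.14}, {"dp": [0, 0, 1], "spin": 0.14}, {"dp": [0, 0, 1], "spin": 0.14}, {"dp": [0, 0, 1], "spin": 0.14}, {"dp": [0, 0, 1], "spin": 0.14}]
[{"dp": [0, 0, 1], "spin": 0.14}, {"dp": [0, 0, 1], "spin": 0.14}, {"dp": [0, 0, 1], "spin": 0.14}, {"dp": [0, 0
[... 2608 characters left out ...]
130, 130, 130, 131, 131, 130, 131, 131, 130, 130, 130, 131, 131, 130, 130, 130, 131, 131, 130, 130, 130, 130, 131, 131, 130, 131, 131, 131, 131, 131, 131, 131, 131, 131, 131, 131, 131, 131, 131, 131, 131, 131, 131, 131, 131, 131, 131, 131, 131, 131, 131, 131, 131, 131, 131, 131, 131, 131, 131, 131, 132, 132, 131, 131, 131, 131, 131, 131, 131, 131, 131, 131, 131, 131, 131, 131, 131, 131, 131, 131, 131, 131, 131, 132, 131, 131, 131, 131, 131, 131, 131, 131, 131, 131, 132, 131, 131, 130, 131, 131, 130, 131, 131, 131, 131, 131, 131, 131, 131, 131, 131, 131, 131, 131, 131, 131, 131, 131, 131, 131, 130, 131, 131, 131, 131, 130, 118, 105, 105, 99, 76, 57, 57, 58, 59, 60, 60, 61, 63, 65, 66, 68, 69]
```

The tin sits in the fingers as the first one did, so the same nest pose applies.

{"name": "arm_command", "arguments": {"plan": [{"dp": [0,0.5,20],"spin": 0},{"dp": [0,0,15],"spin": 0},{"dp": [0,0,8],"spin": 0},{"dp": [0,0,5],"spin": 0},{"dp": [0,0,0],"spin": 0}]}}

```text
clock: 27.75
position: [0.6132, 0.0021, 0.2418]
ee_rot: [0.082, 0.997, -0.0, -0.0]
ft_force: [-0.8, 0.5, -1.5]
grip_width: 0.625
grasp_force: 39.1
```

{"name": "arm_command", "arguments": {"plan": [{"dp": [0,0,3],"spin": 0},{"dp": [0,0,3],"spin": 0},{"dp": [0,0,2],"spin": 0},{"dp": [0,0,2],"spin": 0},{"dp": [0,0,0],"spin": 0}]}}

```text
clock: 28.25
position: [0.6133, 0.0024, 0.2318]
ee_rot: [0.082, 0.997, 0.0, 0.0]
ft_force: [-0.1, 1.6, -3.5]
grip_width: 0.625
grasp_force: 39.0
```

{"name": "arm_command", "arguments": {"plan": [{"dp": [0,0,2],"spin": 0},{"dp": [0,0,2],"spin": 0},{"dp": [0,0,2],"spin": 0},{"dp": [0,0,2],"spin": 0},{"dp": [0,0,0],"spin": 0}]}}

```text
clock: 28.75
position: [0.6133, 0.0024, 0.2237]
ee_rot: [0.082, 0.997, 0.0, -0.0]
ft_force: [0.3, 2.3, -4.1]
grip_width: 0.624
grasp_force: 38.9
```

{"name": "arm_command", "arguments": {"plan": [{"dp": [0,0,1.5],"spin": 0},{"dp": [0,0,1],"spin": 0},{"dp": [0,0,0],"spin": 0},{"dp": [0,0,0],"spin": 0}]}}

```text
clock: 29.15
position: [0.6133, 0.0024, 0.2215]
ee_rot: [0.082, 0.997, 0.0, 0.0]
ft_force: [2.2, 4.2, -3.2]
grip_width: 0.625
grasp_force: 39.0
```

{"name": "arm_command", "arguments": {"plan": [{"dp": [0,0,0.7],"spin": 0},{"dp": [0,0,0],"spin": 0}]}}

```text
clock: 29.35
position: [0.6133, 0.0024, 0.2209]
ee_rot: [0.082, 0.997, 0.0, 0.0]
ft_force: [1.3, 4.0, -1.8]
grip_width: 0.625
grasp_force: 39.3
```

{"name": "arm_command", "arguments": {"plan": [{"dp": [0,0,0],"spin": 0},{"dp": [0,0,0],"spin": 0},{"dp": [0,0,0],"spin": 0},{"dp": [0,0,0],"spin": 0},{"dp": [0,0,0],"spin": 0}], "grip": -0.6}}

```text
clock: 29.85
position: [0.6133, 0.0019, 0.2208]
ee_rot: [0.082, 0.997, -0.0, -0.0]
ft_force: [0.7, -0.3, -0.1]
grip_width: 0.803
grasp_force: 0.0
```

{"name": "arm_command", "arguments": {"plan": [{"dp": [0,0,-10],"spin": 0},{"dp": [0,0,-25],"spin": 0},{"dp": [0,0,-40],"spin": 0},{"dp": [0,0,-40],"spin": 0},{"dp": [0,0,-30],"spin": 0}]}}

```text
clock: 30.35
position: [0.6133, 0.0026, 0.3692]
ee_rot: [0.082, 0.997, 0.0, 0.001]
ft_force: [0.7, -0.0, 0.2]
grip_width: 0.798
grasp_force: 0.0
```

Run:
```python
from h import *
t,R,o=pose();print(t,R.as_quat())
im=viewer.camera("wrist");cv2.imwrite("pics/p11.png",im)
for n in ("p4.png","p11.png"):
    g=cv2.cvtColor(cv2.imread("pics/"+n),cv2.COLOR_BGR2GRAY);print(n,g[118:170,278:288].mean(1).astype(int).tolist());print(g[195:205,225:345].mean(0).astype(int).tolist())
```

```text
[0.61327115 0.0026108  0.36921947] [8.16536669e-02 9.96660077e-01 9.19789948e-05 1.16657574e-03]
p4.png [139, 105, 74, 101, 114, 114, 114, 114, 114, 114, 114, 114, 115, 115, 115, 115, 115, 109, 105, 73, 48, 49, 64, 64, 97, 119, 123, 123, 101, 73, 118, 144, 147, 147, 130, 144, 147, 147, 147, 147, 147, 146, 146, 146, 146, 145, 146, 145, 145, 145, 144, 144]
[145, 145, 145, 145, 144, 144, 144, 144, 144, 145, 145, 137, 120, 118, 116, 117, 117, 116, 117, 116, 115, 116, 115, 114, 115, 113, 115, 131, 139, 140, 139, 139, 139, 139, 139, 140, 140, 139, 139, 140, 140, 139, 140, 140, 140, 140, 140, 140, 140, 140, 140, 140, 140, 140, 140, 140, 140, 140, 140, 140, 140, 140, 140, 140, 140, 140, 140, 140, 140, 140, 140, 140, 140, 140, 140, 140, 140, 140, 140, 140, 140, 140, 140, 140, 140, 140, 136, 115, 114, 112, 106, 113, 117, 115, 115, 116, 119, 117, 116, 116, 114, 113, 114, 114, 115, 125, 144, 144, 143, 143, 143, 142, 142, 142, 142, 142, 142, 142, 142, 142]
p11.png [132, 89, 82, 107, 114, 114, 114, 114, 115, 115, 115, 115, 115, 115, 115, 115, 113, 107, 87, 59, 50, 49, 74, 62, 111, 124, 123, 123, 92, 85, 138, 148, 147, 131, 144, 147, 148, 147, 147, 147, 147, 147, 146, 146, 146, 146, 146, 146, 146, 145, 145, 145]
[145, 146, 146, 145, 145, 145, 145, 145, 144, 144, 145, 144, 132, 120, 117, 116, 117, 117, 116, 117, 115, 115, 117, 114, 116, 114, 113, 116, 137, 140, 140, 140, 140, 140, 140, 140, 140, 140, 140, 140, 140, 140, 140, 140, 140, 140, 140, 140, 140, 140, 140, 140, 140, 140, 141, 140, 141, 140, 140, 140, 141, 140, 141, 140, 141, 141, 140, 140, 140, 141, 140, 141, 140, 141, 141, 141, 141, 141, 140, 141, 140, 141, 140, 141, 141, 141, 138, 119, 114, 113, 107, 112, 118, 116, 116, 116, 120, 118, 117, 116, 115, 114, 114, 114, 116, 125, 144, 144, 143, 143, 143, 143, 142, 142, 142, 143, 142, 142, 143, 142]
```

Seated the same as the first. Now to the pedal.

{"name": "arm_command", "arguments": {"plan": [{"dp": [33,0,9],"spin": 0},{"dp": [33,0,9],"spin": 0},{"dp": [33,0,9],"spin": 0},{"dp": [33,0,9],"spin": 0},{"dp": [33,0,9],"spin": 0}], "grip": 1}}

```text
clock: 30.9
position: [0.4493, 0.0296, 0.3203]
ee_rot: [0.082, 0.997, -0.0, -0.0]
ft_force: [-0.4, 0.2, 2.0]
grip_width: -0.001
grasp_force: 0.0
```

{"name": "arm_command", "arguments": {"plan": [{"dp": [0,0,0],"spin": 0},{"dp": [0,0,0],"spin": 0},{"dp": [0,0,0],"spin": 0},{"dp": [0,0,10],"spin": 0},{"dp": [0,0,10],"spin": 0}]}}

```text
clock: 31.4
position: [0.4511, 0.0291, 0.3001]
ee_rot: [0.082, 0.997, 0.0, 0.0]
ft_force: [-0.4, -0.4, -0.6]
grip_width: -0.002
grasp_force: 0.0
```

{"name": "arm_command", "arguments": {"plan": [{"dp": [0,0,10],"spin": 0},{"dp": [1,0,10],"spin": 0},{"dp": [1,0,10],"spin": 0},{"dp": [1,0,10],"spin": 0},{"dp": [0,0,0],"spin": 0}]}}

```text
clock: 31.9
position: [0.4469, 0.0296, 0.2593]
ee_rot: [0.082, 0.997, 0.0, -0.001]
ft_force: [0.0, -0.7, 0.7]
grip_width: -0.001
grasp_force: 0.5
```

{"name": "arm_command", "arguments": {"plan": [{"dp": [1,0,8],"spin": 0},{"dp": [1,0,8],"spin": 0},{"dp": [0,0,6],"spin": 0},{"dp": [0,0,0],"spin": 0}]}}

```text
clock: 32.3
position: [0.4454, 0.0299, 0.2382]
ee_rot: [0.082, 0.997, 0.0, -0.0]
ft_force: [-3.1, 0.3, 3.0]
grip_width: 0.002
grasp_force: 1.8
```

{"name": "arm_command", "arguments": {"plan": [{"dp": [0,0,4],"spin": 0},{"dp": [0,0,4],"spin": 0},{"dp": [0,0,4],"spin": 0},{"dp": [0,0,3],"spin": 0},{"dp": [0,0,0],"spin": 0}]}}

```text
clock: 32.8
position: [0.4455, 0.03, 0.2237]
ee_rot: [0.082, 0.997, -0.0, -0.0]
ft_force: [-6.6, 1.1, 13.3]
grip_width: -0.002
grasp_force: 6.6
```

{"name": "arm_command", "arguments": {"plan": [{"dp": [0,0,3],"spin": 0},{"dp": [0,0,2],"spin": 0},{"dp": [0,0,1],"spin": 0},{"dp": [0,0,0],"spin": 0}]}}

```text
clock: 33.2
position: [0.4455, 0.0301, 0.2181]
ee_rot: [0.082, 0.997, -0.0, -0.0]
ft_force: [-9.1, -0.2, 18.1]
grip_width: -0.001
grasp_force: 9.6
```

{"name": "arm_command", "arguments": {"plan": [{"dp": [0,0,1.5],"spin": 0},{"dp": [0,0,0],"spin": 0},{"dp": [0,0,0],"spin": 0}]}}

```text
clock: 33.5
position: [0.4456, 0.0302, 0.2173]
ee_rot: [0.082, 0.997, -0.001, -0.001]
ft_force: [-14.4, -0.1, 31.3]
grip_width: 0.003
grasp_force: 16.9
```

{"name": "arm_command", "arguments": {"plan": [{"dp": [0,0,1],"spin": 0},{"dp": [0,0,0],"spin": 0},{"dp": [0,0,0],"spin": 0}]}}

```text
clock: 33.8
position: [0.4457, 0.0304, 0.2167]
ee_rot: [0.082, 0.997, -0.001, -0.001]
ft_force: [-19.6, -1.3, 41.2]
grip_width: -0.001
grasp_force: 22.1
```

{"name": "arm_command", "arguments": {"plan": [{"dp": [0,0,0],"spin": 0},{"dp": [0,0,-10],"spin": 0},{"dp": [-1,0,-15],"spin": 0},{"dp": [-1,0,-20],"spin": 0},{"dp": [-1,0,-25],"spin": 0}]}}

```text
clock: 34.3
position: [0.4485, 0.0291, 0.2854]
ee_rot: [0.082, 0.997, 0.0, -0.0]
ft_force: [-0.3, -0.5, 0.3]
grip_width: -0.003
grasp_force: 0.0
```

{"name": "arm_command", "arguments": {"plan": [{"dp": [0,0,-25],"spin": 0},{"dp": [-15,0,-45],"spin": 0},{"dp": [-33,0,-14],"spin": 0},{"dp": [-34,0,0],"spin": 0},{"dp": [-34,0,0],"spin": 0}]}}

```text
clock: 34.8
position: [0.5648, 0.0091, 0.3692]
ee_rot: [0.083, 0.997, -0.001, 0.001]
ft_force: [0.1, 0.0, 1.8]
grip_width: -0.001
grasp_force: 0.0
```

{"name": "arm_command", "arguments": {"plan": [{"dp": [-34,0,0],"spin": 0},{"dp": [-18,0,0],"spin": 0},{"dp": [0,0,0],"spin": 0},{"dp": [0,0,0],"spin": 0},{"dp": [0,0,0],"spin": 0}], "grip": -0.6}}

```text
clock: 35.3
position: [0.6138, 0.0022, 0.3693]
ee_rot: [0.082, 0.997, -0.0, 0.0]
ft_force: [0.5, 1.0, 0.1]
grip_width: 0.797
grasp_force: 0.0
```

Run:
```python
from h import *
import math
t,R,o=pose();print(t,R.as_quat())
im=viewer.camera("wrist");cv2.imwrite("pics/p12.png",im)
for n in ("p6b.png","p12.png"):
    g=cv2.cvtColor(cv2.imread("pics/"+n),cv2.COLOR_BGR2GRAY);print(n,g[118:170,278:288].mean(1).astype(int).tolist());print(g[195:205,225:345].mean(0).astype(int).tolist()[5:110:1])
```

```text
[0.61380919 0.00219748 0.36926606] [ 8.17275110e-02  9.96654675e-01 -2.58994561e-04  7.75681854e-05]
p6b.png [81, 107, 115, 115, 115, 115, 115, 115, 115, 115, 115, 116, 115, 116, 115, 108, 88, 61, 49, 56, 69, 85, 116, 125, 124, 113, 124, 144, 149, 149, 133, 145, 149, 148, 148, 148, 148, 147, 147, 147, 147, 147, 146, 147, 147, 146, 146, 146, 146, 146, 146, 145]
[145, 145, 145, 145, 145, 145, 145, 141, 120, 119, 117, 117, 118, 116, 117, 116, 115, 117, 116, 115, 117, 114, 114, 118, 139, 140, 140, 140, 140, 140, 140, 141, 140, 140, 140, 140, 141, 141, 141, 141, 141, 141, 141, 141, 140, 141, 141, 141, 141, 141, 141, 141, 141, 141, 141, 141, 141, 141, 141, 141, 141, 141, 141, 141, 141, 141, 141, 141, 141, 141, 141, 141, 141, 141, 141, 141, 141, 141, 141, 141, 141, 134, 115, 114, 113, 109, 109, 118, 117, 116, 116, 119, 119, 117, 117, 115, 114, 114, 115, 115, 122, 141, 144, 143, 143]
p12.png [135, 94, 82, 108, 114, 114, 115, 115, 115, 115, 115, 115, 115, 115, 115, 116, 116, 108, 96, 66, 50, 49, 74, 63, 111, 124, 124, 123, 107, 140, 148, 148, 132, 144, 148, 148, 147, 148, 148, 147, 147, 147, 147, 146, 146, 146, 146, 146, 146, 146, 145, 145]
[145, 145, 144, 145, 145, 145, 145, 144, 124, 119, 117, 116, 118, 117, 116, 117, 115, 115, 117, 114, 117, 113, 113, 115, 130, 140, 140, 140, 140, 140, 140, 141, 140, 140, 140, 140, 140, 140, 140, 141, 141, 140, 140, 141, 140, 141, 141, 140, 141, 140, 140, 141, 140, 141, 141, 141, 140, 141, 140, 141, 141, 141, 141, 141, 141, 141, 141, 141, 141, 141, 141, 141, 141, 141, 141, 141, 141, 141, 141, 141, 141, 138, 122, 115, 114, 112, 106, 116, 117, 115, 116, 117, 120, 118, 117, 116, 113, 114, 115, 114, 119, 132, 144, 144, 144]
```

Lid 2 is home too: the shadow gap is gone. I'll fetch the tin.

{"name": "arm_command", "arguments": {"plan": [{"dp": [0.5,0,35],"spin": 0},{"dp": [0,0,35],"spin": 0},{"dp": [0,0,30],"spin": 0},{"dp": [0,0,25],"spin": 0},{"dp": [0,0,15],"spin": 0}]}}

```text
clock: 35.85
position: [0.6129, 0.0016, 0.2277]
ee_rot: [0.082, 0.997, -0.0, -0.001]
ft_force: [-1.4, -0.2, -0.2]
grip_width: 0.799
grasp_force: 0.0
```

{"name": "arm_command", "arguments": {"plan": [{"dp": [0,0,10],"spin": 0},{"dp": [0,0,0],"spin": 0},{"dp": [0,0,0],"spin": 0}]}}

```text
clock: 36.15
position: [0.6141, 0.0022, 0.2204]
ee_rot: [0.082, 0.997, 0.0, 0.001]
ft_force: [-0.2, -0.1, 0.4]
grip_width: 0.798
grasp_force: 0.0
```

{"name": "arm_command", "arguments": {"plan": [{"dp": [0,0,0],"spin": 0},{"dp": [0,0,0],"spin": 0},{"dp": [0,0,0],"spin": 0},{"dp": [0,0,0],"spin": 0},{"dp": [0,0,0],"spin": 0}], "grip": 1, "newtons": 35}}

```text
clock: 36.65
position: [0.6143, 0.0023, 0.2207]
ee_rot: [0.082, 0.997, 0.0, 0.001]
ft_force: [-1.2, 0.5, 5.8]
grip_width: 0.622
grasp_force: 38.3
```

{"name": "arm_command", "arguments": {"plan": [{"dp": [0,0,-8],"spin": 0},{"dp": [0,0,-12],"spin": 0},{"dp": [0,0,-40],"spin": 0},{"dp": [0,0,-45],"spin": 0},{"dp": [0,0,-45],"spin": 0}]}}

```text
clock: 37.15
position: [0.6132, 0.0021, 0.3714]
ee_rot: [0.082, 0.997, -0.0, -0.001]
ft_force: [0.1, -0.5, -1.6]
grip_width: 0.623
grasp_force: 38.6
```

Run:
```python
from h import *
import math
t,R,o=pose();print(t,o["grip_width"],o["ft_force"])
y=-math.pi-.164 if R.as_quat()[0]*R.as_quat()[1]<0 else math.pi-.101
viewer.camera("top");print([(round(d["score"],2),np.round(d["position"],3).tolist()) for d in finder.find_in("top","tin1")])
plan([(.387,-.278,.37,math.pi-.101)])
```

```text
[0.61318364 0.00208365 0.3713582 ] 0.6231873725613589 [ 0.10329477 -0.46932238 -1.60088554]
[(0.9, [0.271, 0.477, 0.049]), (0.67, [0.577, 0.011, 0.231]), (0.65, [0.531, -0.287, 0.053]), (0.63, [0.217, 0.295, 0.05])]
[{"dp": [22, -39, 1], "spin": -0.008}, {"dp": [23, -39, 1], "spin": -0.008}, {"dp": [23, -39, 1], "spin": -0.008}, {"dp": [23, -39, 1], "spin": -0.008}, {"dp": [24, -39, 1], "spin": -0.008}]
[{"dp": [24, -38, 1], "spin": -0.008}, {"dp": [24, -38, 1], "spin": -0.008}, {"dp": [24, -38, 1], "spin": -0.008}]
```

{"name": "arm_command", "arguments": {"plan": [{"dp": [22,-39,1],"spin": -0.008},{"dp": [23,-39,1],"spin": -0.008},{"dp": [23,-39,1],"spin": -0.008},{"dp": [23,-39,1],"spin": -0.008},{"dp": [24,-39,1],"spin": -0.008}]}}

```text
clock: 37.75
position: [0.4696, -0.1749, 0.3639]
ee_rot: [0.062, 0.998, -0.0, -0.001]
ft_force: [0.4, -0.8, -1.2]
grip_width: 0.617
grasp_force: 38.7
```

{"name": "arm_command", "arguments": {"plan": [{"dp": [24,-38,1],"spin": -0.008},{"dp": [24,-38,1],"spin": -0.008},{"dp": [24,-38,1],"spin": -0.008},{"dp": [0,0,0],"spin": 0},{"dp": [0,0,0],"spin": 0}]}}

```text
clock: 38.25
position: [0.3856, -0.2795, 0.3612]
ee_rot: [0.052, 0.999, -0.0, -0.001]
ft_force: [1.0, 0.9, -2.6]
grip_width: 0.623
grasp_force: 38.7
```

{"name": "arm_command", "arguments": {"plan": [{"dp": [0,0,30],"spin": 0},{"dp": [0,0,30],"spin": 0},{"dp": [0,0,30],"spin": 0},{"dp": [0,0,25],"spin": 0},{"dp": [0,0,0],"spin": 0}]}}

```text
clock: 38.75
position: [0.3863, -0.2767, 0.2439]
ee_rot: [0.048, 0.999, 0.002, -0.002]
ft_force: [0.5, 0.5, -1.6]
grip_width: 0.621
grasp_force: 38.6
```

Run:
```python
from h import *
t,R,o=pose();print(t,R.as_quat(),o["grip_width"],o["ft_force"],np.round(o["joint_pos"],2))
b=viewer.camera("wrist");cv2.imwrite("pics/p13.png",b)
```

```text
[ 0.38634266 -0.27668815  0.24386543] [ 0.04840667  0.99882429  0.00193897 -0.00175224] 0.6208110752382991 [ 0.46157957  0.49871924 -1.60866454] [ 1.52  0.38 -1.12  1.98  0.4   1.03  1.69]
```

View pics/p13.png

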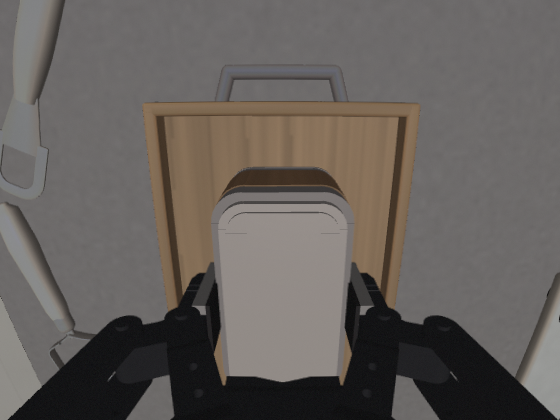

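The lid is flush, and the tin is centred over the near part of the tray, clear of the rim at (283,110). I'll lower it about 43 mm and release.

{"name": "arm_command", "arguments": {"plan": [{"dp": [0,0,18],"spin": 0},{"dp": [0,0,13],"spin": 0},{"dp": [0,0,6],"spin": 0},{"dp": [0,0,0],"spin": 0},{"dp": [0,0,0],"spin": 0}]}}

```text
clock: 39.3
position: [0.3869, -0.2788, 0.21]
ee_rot: [0.05, 0.999, -0.0, 0.0]
ft_force: [-0.7, 0.4, -1.9]
grip_width: 0.621
grasp_force: 38.7
```

{"name": "arm_command", "arguments": {"plan": [{"dp": [0,0,2],"spin": 0},{"dp": [0,0,1.5],"spin": 0},{"dp": [0,0,0],"spin": 0}]}}

```text
clock: 39.6
position: [0.3865, -0.2788, 0.2058]
ee_rot: [0.05, 0.999, -0.0, -0.0]
ft_force: [0.4, 0.1, -1.9]
grip_width: 0.626
grasp_force: 38.7
```

{"name": "arm_command", "arguments": {"plan": [{"dp": [0,0,2],"spin": 0},{"dp": [0,0,1.5],"spin": 0},{"dp": [0,0,1],"spin": 0},{"dp": [0,0,0],"spin": 0}]}}

```text
clock: 40.0
position: [0.3865, -0.2787, 0.2012]
ee_rot: [0.05, 0.999, 0.0, -0.0]
ft_force: [0.5, -0.8, -2.1]
grip_width: 0.625
grasp_force: 38.7
```

{"name": "arm_command", "arguments": {"plan": [{"dp": [0,0,0.8],"spin": 0},{"dp": [0,0,0],"spin": 0}]}}

```text
clock: 40.2
position: [0.3867, -0.2788, 0.2007]
ee_rot: [0.05, 0.999, -0.0, -0.0]
ft_force: [-0.9, 1.2, 1.0]
grip_width: 0.625
grasp_force: 38.9
```

{"name": "arm_command", "arguments": {"plan": [{"dp": [0,0,0],"spin": 0},{"dp": [0,0,0],"spin": 0},{"dp": [0,0,0],"spin": 0},{"dp": [0,0,0],"spin": 0}], "grip": -0.6}}

```text
clock: 40.6
position: [0.3866, -0.2788, 0.2006]
ee_rot: [0.05, 0.999, -0.0, 0.0]
ft_force: [0.1, -0.3, -0.8]
grip_width: 0.796
grasp_force: 0.0
```

{"name": "arm_command", "arguments": {"plan": [{"dp": [0,0,-20],"spin": 0},{"dp": [0,0,-40],"spin": 0},{"dp": [0,0,-45],"spin": 0},{"dp": [0,0,-45],"spin": 0},{"dp": [0,0,-40],"spin": 0}]}}

```text
clock: 41.1
position: [0.3868, -0.2783, 0.3926]
ee_rot: [0.05, 0.999, -0.0, 0.0]
ft_force: [-0.0, -0.4, -0.2]
grip_width: 0.796
grasp_force: 0.0
```

Run:
```python
from h import *
print(pose()[0])
f=lambda L:[(round(d["score"],2),np.round(d["position"],3).tolist()) for d in L]
for c in ("wrist","top","scene"):
    im=viewer.camera(c);cv2.imwrite(f"pics/end_{c}.png",im)
    for n in ("tin1","tread","spice_jar","pepper_mill","tea_tin"): print(c,n,f(finder.find_in(c,n)))
a,b=[cv2.resize(cv2.imread(f"pics/end_{c}.png"),(400,300)) for c in ("scene","top")]
cv2.imwrite("pics/end.png",np.hstack([a,b]))
```

```text
[ 0.38676609 -0.27834035  0.39256574]
wrist tin1 [(0.81, [0.507, -0.293, 0.065]), (0.6, [0.378, -0.28, 0.056]), (0.44, [0.542, -0.039, 0.026])]
wrist tread [(0.67, [0.463, -0.062, 0.106])]
wrist spice_jar []
wrist pepper_mill []
wrist tea_tin []
top tin1 [(0.93, [0.273, 0.477, 0.051]), (0.89, [0.214, 0.296, 0.055]), (0.64, [0.525, -0.285, 0.053]), (0.58, [0.376, -0.267, 0.059])]
top tread [(0.84, [0.46, 0.024, 0.118]), (0.42, [0.578, 0.004, 0.018])]
top spice_jar [(0.75, [0.698, 0.223, 0.107]), (0.58, [0.377, -0.27, 0.052])]
top pepper_mill [(0.89, [0.701, -0.224, 0.118])]
top tea_tin [(0.96, [0.699, 0.307, 0.1])]
scene tin1 [(0.95, [0.517, -0.267, 0.052]), (0.87, [0.21, 0.312, 0.051]), (0.71, [0.373, -0.259, 0.05])]
scene tread [(0.97, [0.463, 0.029, 0.119])]
scene spice_jar [(0.93, [0.692, 0.232, 0.069])]
scene pepper_mill [(0.82, [0.696, -0.221, 0.075])]
scene tea_tin [(0.86, [0.684, 0.32, 0.081])]
```

View pics/end.png

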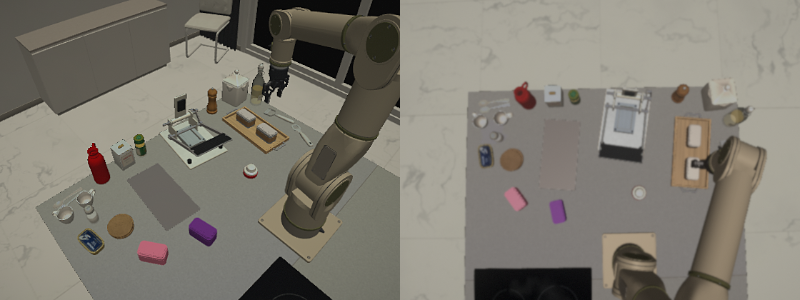

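Both tins stand in the tray at (245,120) and (267,131). The mat and the press are empty, the pedal is up, and the bystanders have not moved.

```bash
python3 -c "
from workcell import manip
print(manip.hand_in())"
```

```text
the job is handed in; nothing more can be done
None
```

Both tins that were on the mat are closed in the press and standing upright in the tray; the press is empty with its pedal up, nothing else was moved, and the job is handed in (no verdict was returned).

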